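Refit the label roller on its rod

ROBOT

A 6-joint arm with a two-finger parallel gripper is mounted at the origin on the work surface. World frame = base frame: x ahead of the robot, y to its left, z up, the work surface at z = 0. Lengths are in m, angles in rad, forces in N, time in s.
With the tool pointing down it reaches from about 0.4 to 0.925 m from the base axis. Payload 3.4 kg.
Tool frame: the origin (TCP) lies on the centre line of the jaws, within the pads' length; the fingertips stand 25 mm ahead of it and the grasp point (between the pads) lies 6 mm ahead of it (bot.nose_length is the distance from the TCP to the fingertips, in m); x points along the fingers, y is the direction in which the jaws open and shut, and the axes are right-handed (so a half turn about x gives the same grasp; the last joint's range is limited). The gripper opens to 85 mm and grips with 20 to 120 N. Pads are 22 mm wide; open, the fingers measure 114 mm over their backs; the gripper's body (76 mm by 85 mm) begins 54 mm behind the grasp point. The pads swing forward as they close: fully open they stand 13 mm farther back than shut.
Start: joints at [1.266, 0.307, 1.506, -0, 1.328, -0.073], TCP at [0.132, 0.56, 0.256] pointing down, gripper open.
Joint ranges: [-3.12, 3.12], [-1.05, 2.28], [0.14, 2.33], [-1.42, 4.57], [0.1, 2.73], [-2.68, 2.68]. Speed limits (rad/s): [2.57, 2.57, 3.14, 3.14, 3.14, 3.14].

INTERFACE

Orientations are given as a 3x3 rotation matrix whose columns are the frame's x, y, z axes.
In Python, from workcell import bot gives the robot as it stands. The module is installed in compiled form; this text tells all that it offers.
- The arm moves only by the tool apply_moves, never from a script. Its arguments are lists of equal length, an entry for each row: "translation": the shift along the tool's x, y, z in m, a list of three; "dr": the turn, a rotation vector about the tool's x, y, z in rad, a list of three; "grip": the finger opening in m, from 0 to 0.0854. In form: {"translation": [[x, y, z], ...], "dr": [[wx, wy, wz], ...], "grip": [grip, ...]}. A call has exactly 5 rows; each row is the pose to reach, as a shift and turn from the pose commanded when the call began, along the tool's axes at that moment; what a row does not reach only later rows make up. A row lasts 1/12 s, in which the tool goes at most 41.7 mm and 7.16 degrees, less where a joint would pass 70% of its speed; a pose out of reach is approached as far as the arm can. A call with a gripper value outside its range is refused whole. The fingers move at their own pace and stop on an object; "force" is the grip in N (left out, the last holds). Time passes only in rows, so rows that repeat a pose let the fingers close, or fill a call up. It gives the time, the measured TCP pose, the force and the opening at its end, in the units of the state.
- bot.state(): the state, without advancing time (a new reading comes with each control period).
- bot.grab_frame(name): name is "scene" or "top"; returns the picture (420x560x3 uint8, red, green, blue); there is no depth.
- bot.calibration(name): a dict with "mtx" (3x3 intrinsics, pixels), "D" ([k1, k2, p1, p2, k3] as OpenCV has them; the pictures are not rectified), "origin" and "rotation" of the camera in the world. Camera axes: x right, y up, looking along -z (the intrinsics and any distortion apply to the point x, -y, -z); pixel columns grow to the right and rows downward; lengths in m; the calibration is good to about 2 mm. A picture is of the moment at which its call begins. calibration takes no time and is no camera call.
- bot.sign_off(): hands the job in, once; it reports no verdict.
Trained networks look in the newest picture that a camera, given by its name, has taken for a name from the list of things; names that differ only in an ending like _2 or _b are one class to them, and where a whole thing is asked for, a point or a joint stands for the part that bears it (a point fixed in the world has none). Each returns a list of dicts, best first, with "score" (0 to 1); they miss things now and then, are a little off and sometimes report something else, mostly with a low value. They report only what shows in the picture. A call takes as long as a camera call. They do not tell look-alikes from the thing itself.
- bot.masks_of(target, camera): "pixels" (420x560 bool, what is visible of it) and "position" ([column, row] in pixels, amid what is visible of it).
The state is a dict: "time": time; "joint_pos": joint angles; "qvel": joint speeds; "effort": joint torques, N m; "eef_pos": TCP position; "tcp_rot": TCP orientation; "force": force on the tool from outside, world axes, zero at the start; "ft_torque": the same for the moment, N m; "opening": opening from 0.0 (shut) to 1.0 (fully open).
Only numpy, scipy, OpenCV 4.12 (cv2) and the standard library are available. Lean on these libraries where they do the work, as an engineer would, in place of code of your own. Each camera call takes 0.05 s, during which the arm holds its last target.

TASK

The label roller stand has a bare level rod: take the parts from the wooden tray and slide on first the broad roller, then the thin guide disc, then the closed end cap, open end first. Press each one home against the sprung stop, or the part before it, with a steady push of about 10 N for half a second before you let it go (less than 4 N does not seat it, more than 20 N on the stop spoils it), and be gentle with the rod. Leave the three pushed up against one another on the rod, let go of them, and do not disturb the bottles and the beaker nearby.

Things in the scene. Friction and masses are not known exactly. Their poses are not given: they have to be found in the camera images.
- stand: Grey fixed stand, yaw up to 20 degrees. Origin: underside, below the middle of its upright. Base 120 (x) by 100 (y), 12 high; upright 32 (x) by 20 (y), 128 high. A steel rod 12 in diameter runs level from it along +y (x 0, axis 110 above the table), full size to y 122, tapering to diameter 5 at its free end, y 132. A fixed clamp (26 in diameter) and the stop collar sit on it near the upright.
- rod_tip (a point): The free end of the rod, on its axis; axes as the stand's (+y points out of the rod's end, z up).
- stop (a joint): How far the sprung stop collar (dark steel, 34 diameter, 8 thick, round the rod) is pushed towards the upright, in m: 0 at rest, at most 0.006. Spring 5 N per mm, damping 150 N s/m; it springs back. Its clamp is set anew each time: the collar's outer face at rest lies 43 to 50 mm along the stand's +y from its origin; not measured, to be found by feel.
- roller_center (a point): Centre of the broad roller: plain white plastic, 50 diameter, 36 long, with a through bore of 15 diameter along its own y axis (it may roll about that axis). About 90 g. It starts in one of the three saddles of the tray with its axis level along the tray's y; its two ends are alike.
- disc_center (a point): Centre of the guide disc: plain white plastic, 60 diameter, 14 thick, with a through bore of 15 diameter along its own y axis. About 50 g. It starts in a saddle, standing on its rim, axis level along the tray's y; its two sides are alike.
- cap_center (a point): Centre of the end cap: white plastic cylinder, 44 diameter, 47 long, about 70 g; blind bore 15 in diameter, 44 deep along its own y axis, open at its -y end, closed at +y. It starts in a saddle, level, open end towards the tray's -y: the way it must go on the rod. When home, the rod reaches 32 to 39 into it.
- tray: Wooden tray, fixed, yaw up to 17 degrees: board 100 (x) by 250 (y), 6 thick, origin under its centre. Three saddles near y = -80, 0, 80: pairs of rails 30 long along y, 10 high (top 16 above the table), 24 apart inside, 34 outside. In them the part's centre lies above the table: roller 38, disc 43, cap 35.
- amber_bottle: Bystander: small amber bottle, 36 diameter, 75 high. Origin under its centre. Leave alone.
- beaker: Bystander: glass beaker, 56 diameter, 70 high. Origin under its centre. Leave alone.
- pump_bottle: Bystander: white pump bottle, 48 diameter, 151 high. Origin under its centre. Leave alone.
There are look-alikes about, which are no part of the job. What is shaped like the part that bears roller_center but blue or red is not meant.

How it is judged:
On the way, in this order (a step that is already met when the one before it is completed fails the run):
1. the roller is on the rod and pressed against the stop with 4 N or more (stop in by over 0.8 mm) (x of roller_center in the frame of stand between -0.004 and 0.004 m and z of roller_center in the frame of stand between 0.106 and 0.114 m and angle between the y axis of roller_center and the y axis of stand, either way round below 0.12 rad and y of roller_center in the frame of stand between 0.054 and 0.072 m and value of joint stop above 0.0008 m), for 0.2 s.
2. the disc is on the rod against the roller and pressed home with 4 N or more (all of step 1 and x of disc_center in the frame of stand between -0.004 and 0.004 m and z of disc_center in the frame of stand between 0.106 and 0.114 m and angle between the y axis of disc_center and the y axis of stand, either way round below 0.12 rad and distance between roller_center and disc_center below 0.0275 m and y of disc_center in the frame of stand above 0.079 m), for 0.2 s.
3. the end cap is on the rod against the disc and pressed home with 4 N or more (all of step 2 and x of cap_center in the frame of stand between -0.004 and 0.004 m and z of cap_center in the frame of stand between 0.106 and 0.114 m and angle between the y axis of cap_center and the y axis of stand, either way round below 0.12 rad and distance between disc_center and cap_center below 0.033 m and y of cap_center in the frame of stand above 0.105 m), for 0.2 s.
At the end, for the whole second after the job is handed in: Roller, disc and cap are on the rod in this order, each coaxial with it within 4 mm and 0.12 rad, gaps of at most 2.5 mm between them, the stop no longer pressed (in by less than 0.8 mm), all at rest and let go (x of roller_center in the frame of stand between -0.004 and 0.004 m and z of roller_center in the frame of stand between 0.106 and 0.114 m and angle between the y axis of each of roller_center, disc_center, cap_center and the y axis of stand, either way round below 0.12 rad and y of roller_center in the frame of stand between 0.054 and 0.072 m and x of disc_center in the frame of stand between -0.004 and 0.004 m and z of disc_center in the frame of stand between 0.106 and 0.114 m and distance between roller_center and disc_center below 0.0275 m and y of disc_center in the frame of stand above 0.079 m and x of cap_center in the frame of stand between -0.004 and 0.004 m and z of cap_center in the frame of stand between 0.106 and 0.114 m and distance between disc_center and cap_center below 0.033 m and y of cap_center in the frame of stand above 0.105 m and value of joint stop below 0.0008 m and linear speed of each of roller, disc, cap below 0.02 m/s); the robot touches nothing.
It fails at once if the stop is pushed with more than 20 N (in by over 4 mm) (value of joint stop above 0.004 m).
It fails at once if something presses on the rod or stand with more than 25 N (contact force between stand and anything else above 25 N).
It fails at once if a bottle or the beaker is moved by over 20 mm or tipped (distance of any of amber_bottle, beaker, pump_bottle from where it was at the start of the episode above 0.02 m or angle between any of amber_bottle, beaker, pump_bottle's own z axis and vertical above 0.3 rad).
It also fails if it takes over 72 s, if anything falls off the work surface, if the arm or the gripper's body presses on something with over 40 N, if the wrist force passes 120 N, or if a joint passes its speed limit or range.

## Working session

There is one attempt and no reset: what is moved stays moved. The work goes in short steps, Python scripts to look and compute and a tool call to move; the robot and the scene stay as the last step left them, time stands still between calls to the robot, and variables do not carry over. Pictures are saved under pics/ and viewed, and the job is handed in when it is done.

Besides the shell and the picture viewer there is one more tool, called after ">>>" as name(argument=value, ...), one argument or row to a line, values as JSON. apply_moves: Moves the arm, as the interface text tells. Its arguments: {"type":"object","properties":{"translation":{"type":"array"},"dr":{"type":"array"},"grip":{"type":"array"},"force":{"type":"number"}},"required":["translation","dr","grip"]}

```bash
mkdir -p pics; python3 - <<'E'
from workcell import bot
import cv2,numpy as np
s=bot.state()
for k,v in s.items(): print(k,np.round(v,4).tolist())
print(bot.nose_length)
for n in ("scene","top"):
    c=bot.calibration(n); print(n,{k:np.round(v,4).tolist() for k,v in c.items()})
    im=bot.grab_frame(n); cv2.imwrite(f"pics/{n}0.png",im[:,:,::-1])
print(bot.state()["time"])
E
```

```text
time 0.0
joint_pos [1.2665, 0.3076, 1.5077, -0.0, 1.3284, -0.0735]
qvel [-0.0013, 0.0013, -0.0003, -0.0012, 0.001, 0.0005]
effort [0.0023, -45.7558, -25.1918, 0.0002, 0.0129, 0.0]
eef_pos [0.1314, 0.5591, 0.2554]
tcp_rot [[-0.0006, 0.2288, 0.9735], [-0.002, 0.9735, -0.2288], [-1.0, -0.0021, -0.0001]]
force [0.0212, -0.6507, -0.582]
ft_torque [0.0156, 0.0149, 0.055]
opening 1.0017
0.025
scene {'mtx': [[390.413, 0.0, 281.017], [0.0, 390.413, 210.3177], [0.0, 0.0, 1.0]], 'D': [-0.0513, 0.0, 0.0, 0.0, 0.0], 'origin': [1.1854, -0.0118, 0.592], 'rotation': [[-0.0967, -0.6306, 0.7701], [0.9953, -0.0646, 0.072], [0.0043, 0.7734, 0.6339]]}
top {'mtx': [[453.4144, 0.0, 282.0266], [0.0, 453.4144, 215.1993], [0.0, 0.0, 1.0]], 'D': [-0.0479, 0.0, 0.0, 0.0, 0.0], 'origin': [0.5243, -0.0587, 1.0301], 'rotation': [[0.0098, 0.9992, -0.0395], [-0.9998, 0.0106, 0.0195], [0.0199, 0.0393, 0.999]]}
0.1
```

View pics/scene0.png

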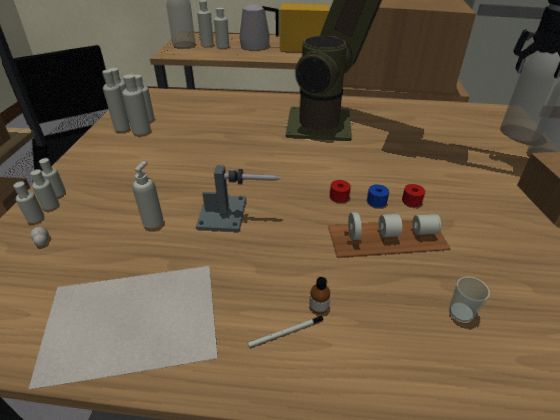

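View pics/top0.png

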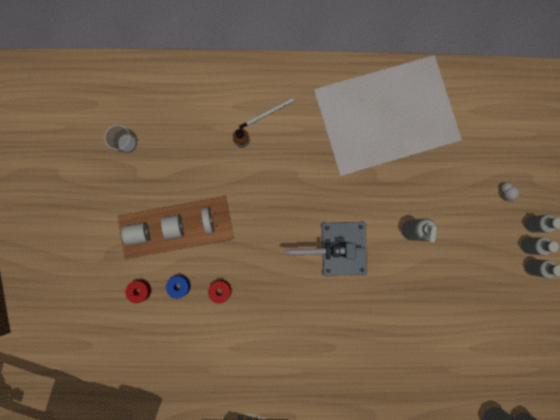

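```bash
cat > h.py <<'E'
import numpy as np,cv2
from workcell import bot
C={n:bot.calibration(n) for n in("scene","top")}
F=np.diag([1.,-1,-1])
def proj(n,P):
    c=C[n];R=np.array(c["rotation"]);o=np.array(c["origin"])
    Pc=(np.atleast_2d(P)-o)@R@F
    return cv2.projectPoints(Pc.reshape(-1,1,3),np.zeros(3),np.zeros(3),np.array(c["mtx"]),np.array(c["D"]))[0].reshape(-1,2)
def ray(n,uv):
    c=C[n];R=np.array(c["rotation"])
    p=cv2.undistortPoints(np.float64(uv).reshape(-1,1,2),np.array(c["mtx"]),np.array(c["D"])).reshape(-1,2)
    d=np.c_[p,np.ones(len(p))]@F@R.T
    return np.array(c["origin"]),d/np.linalg.norm(d,axis=1)[:,None]
def atz(n,uv,z):
    o,d=ray(n,uv); return o+d*((z-o[2])/d[:,2])[:,None]
def tri(uv1,uv2):
    o1,d1=ray("scene",[uv1]);o2,d2=ray("top",[uv2])
    A=np.zeros((3,3));b=np.zeros(3);
    for o,d in((o1,d1[0]),(o2,d2[0])):
        M=np.eye(3)-np.outer(d,d);A+=M;b+=M@o
    x=np.linalg.solve(A,b); return x,np.linalg.norm(np.cross(d1[0],x-o1)),
E
python3 - <<'E'
from h import *
import pickle
out={}
for n in("scene","top"):
    im=bot.grab_frame(n)
    for t in("stand","rod_tip","stop","roller_center","disc_center","cap_center","tray","amber_bottle","beaker","pump_bottle"):
        r=bot.masks_of(t,n)
        out[n,t]=r
        print(n,t,[(round(float(q["score"]),2),np.round(q["position"]).tolist(),int(q["pixels"].sum())) for q in r])
pickle.dump(out,open("m.pkl","wb"))
a=cv2.imread("pics/scene0.png")[200:260,320:460];b=cv2.imread("pics/top0.png")[190:265,110:245]
cv2.imwrite("pics/c1.png",np.vstack([cv2.resize(a,(700,300),interpolation=2),cv2.resize(b,(500,278),interpolation=2) if 0 else cv2.copyMakeBorder(cv2.resize(b,(500,278),interpolation=2),0,0,0,200,0)]))
print(bot.state()["time"])
E
```

```text
scene stand [(0.9, [223.0, 205.0], 2121), (0.31, [146.0, 196.0], 1229)]
scene rod_tip [(0.92, [222.0, 208.0], 2149)]
scene stop [(0.69, [356.0, 224.0], 366), (0.52, [240.0, 176.0], 69)]
scene roller_center [(0.76, [389.0, 224.0], 512), (0.76, [338.0, 192.0], 416), (0.75, [377.0, 197.0], 435), (0.57, [417.0, 193.0], 451)]
scene disc_center [(0.62, [356.0, 226.0], 327)]
scene cap_center [(0.9, [427.0, 224.0], 530), (0.54, [223.0, 206.0], 2212)]
scene tray [(0.72, [377.0, 240.0], 2740)]
scene amber_bottle [(0.56, [320.0, 295.0], 627)]
scene beaker [(0.84, [468.0, 297.0], 1303)]
scene pump_bottle [(0.78, [147.0, 200.0], 1249)]
top stand [(0.87, [344.0, 249.0], 2344)]
top rod_tip [(0.69, [343.0, 250.0], 2222)]
top stop [(0.64, [420.0, 231.0], 737), (0.42, [328.0, 251.0], 77), (0.22, [341.0, 252.0], 2443)]
top roller_center [(0.95, [136.0, 289.0], 489), (0.89, [178.0, 286.0], 455), (0.66, [172.0, 228.0], 484), (0.64, [220.0, 288.0], 403), (0.25, [345.0, 250.0], 2315)]
top disc_center [(0.67, [206.0, 218.0], 236)]
top cap_center [(0.83, [136.0, 235.0], 507)]
top tray [(0.76, [182.0, 222.0], 3507)]
top amber_bottle [(0.83, [240.0, 137.0], 265)]
top beaker [(0.84, [121.0, 144.0], 711)]
top pump_bottle [(0.67, [417.0, 229.0], 762)]
1.2
```

View pics/c1.png

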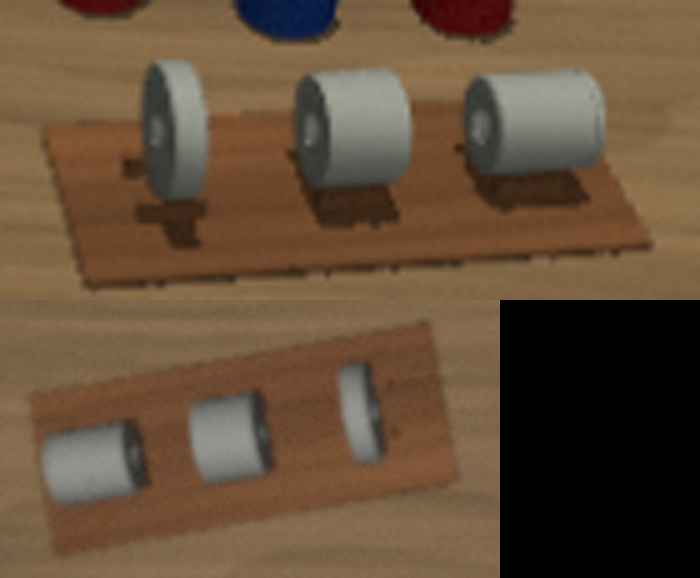

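```bash
cat > fit.py <<'E'
from h import *
from scipy.optimize import minimize
def Rz(a): c,s=np.cos(a),np.sin(a); return np.array([[c,-s,0],[s,c,0],[0,0,1.]])
def box(x0,x1,y0,y1,z0,z1): return np.array([[x,y,z] for x in(x0,x1) for y in(y0,y1) for z in(z0,z1)])
def cyl(r0,r1,y0,y1,cz=0,n=24):
    t=np.linspace(0,2*np.pi,n,endpoint=False)
    return np.vstack([np.c_[r*np.cos(t),np.full(n,y),cz+r*np.sin(t)] for r,y in((r0,y0),(r1,y1))])
STAND=[box(-.06,.06,-.05,.05,0,.012),box(-.016,.016,-.01,.01,0,.128),cyl(.006,.006,0,.122,.11),cyl(.006,.0025,.122,.132,.11),cyl(.013,.013,.01,.03,.11),cyl(.017,.017,.0385,.0465,.11)]
TRAY=[box(-.05,.05,-.125,.125,0,.006)]
def render(n,parts,p,ss=4):
    R=Rz(p[2]);m=np.zeros((420*ss,560*ss),np.uint8)
    for q in parts:
        uv=proj(n,q@R.T+np.array([p[0],p[1],p[3] if len(p)>3 else 0]))
        hull=cv2.convexHull(np.float32((uv+.5)*ss-.5)); cv2.fillConvexPoly(m,np.int32(np.round(hull*16)),255,shift=4)
    return cv2.resize(m,(560,420),interpolation=cv2.INTER_AREA).astype(float)/255
def fit(parts,masks,p0,extra=None,steps=(.006,.006,.04)):
    def cost(p):
        if extra is not None: p=np.r_[p,extra]
        return sum(np.abs(render(n,parts,p)-m).sum() for n,m in masks.items())
    S=np.vstack([p0]+[np.array(p0)+np.eye(3)[i]*steps[i] for i in range(3)])
    r=minimize(cost,p0,method="Nelder-Mead",options=dict(initial_simplex=S,xatol=5e-5,fatol=.05,maxiter=300))
    return r.x,r.fun
E
cat > run1.py <<'E'
from fit import *
import pickle
m=pickle.load(open("m.pkl","rb"))
def pick(n,t,pos):
    return min(m[n,t],key=lambda q:np.hypot(*(np.array(q["position"])-pos)))["pixels"].astype(float)
st={"scene":pick("scene","stand",(223,205)),"top":pick("top","stand",(344,249))}
p0=np.r_[atz("top",[(344,249)],.02)[0][:2],0]
P={}
for key in("both","scene","top"):
    mm=st if key=="both" else {key:st[key]}
    x,f=fit(STAND,mm,p0); print("stand",key,np.round(x,4),round(f,1)); P["stand",key]=x
tr={"scene":pick("scene","tray",(377,240)),"top":pick("top","tray",(182,222))}
for n,l in(("scene",[("roller_center",(389,224)),("cap_center",(427,224)),("disc_center",(356,226))]),("top",[("roller_center",(172,228)),("cap_center",(136,235)),("disc_center",(206,218))])):
    for t,pos in l: pass
p0=np.r_[atz("top",[(177,225)],.006)[0][:2],.15]
parts={"roller_center":(.025,.018,.038,(389,224),(172,228)),"disc_center":(.03,.007,.043,(356,226),(206,218)),"cap_center":(.022,.0235,.035,(427,224),(136,235))}
TF=TRAY
# tray fit: mask union parts vs tray hull + parts at nominal saddles
full=[TRAY[0]]
for t,y in(("cap_center",.08),("roller_center",0),("disc_center",-.08)):
    r,h,z,_,_=parts[t]; full.append(cyl(r,r,y-h,y+h,z))
for n,i in(("scene",3),("top",4)):
    for t in parts: tr[n]=np.maximum(tr[n],pick(n,t,parts[t][i]))
for key in("both","scene","top"):
    mm=tr if key=="both" else {key:tr[key]}
    x,f=fit(full,mm,p0); print("tray",key,np.round(x,4),round(f,1)); P["tray",key]=x
yaw=P["tray","both"][2]
for t in parts:
    r,h,z,ps,pt=parts[t]
    mk={"scene":pick("scene",t,ps),"top":pick("top",t,pt)}
    for key in("both","scene","top"):
        mm=mk if key=="both" else {key:mk[key]}
        q0=np.r_[atz("top",[pt],z)[0][:2],yaw]
        x,f=fit([cyl(r,r,-h,h)],mm,q0,extra=[z]); print(t,key,np.round(x,4),round(f,1)); P[t,key]=x
pickle.dump(P,open("P.pkl","wb"))
for k,z,w in(("amber_bottle",.03,0),("beaker",.03,0),("pump_bottle",.07,0)):
    print(k,tri(m["scene",k][0]["position"],m["top",k][0]["position"]))
for t in parts:
    x=P[t,"both"];T=P["tray","both"]; print(t,"in tray",np.round(Rz(-T[2])[:2,:2]@(x[:2]-T[:2]),4))
E
python3 run1.py
```

```text
stand both [ 0.4909 -0.2172  0.0349] 797.4
stand scene [ 0.4918 -0.2151  0.0171] 407.2
stand top [ 0.4906 -0.2185  0.0328] 311.6
tray both [0.5362 0.1633 0.195 ] 543.7
tray scene [0.5384 0.1638 0.1913] 167.9
tray top [0.5352 0.162  0.198 ] 291.6
roller_center both [0.5362 0.1627 0.1665] 80.2
roller_center scene [0.5376 0.1634 0.1313] 29.7
roller_center top [0.5354 0.1622 0.1568] 22.3
disc_center both [0.5532 0.0842 0.1603] 57.4
disc_center scene [0.5537 0.0844 0.1454] 17.8
disc_center top [0.5515 0.0835 0.22  ] 34.1
cap_center both [0.52   0.244  0.2083] 133.4
cap_center scene [0.5233 0.2442 0.1675] 41.7
cap_center top [0.5192 0.2429 0.2134] 38.8
amber_bottle (array([0.73656107, 0.01633022, 0.0307678 ]), np.float64(0.0003264942868914011))
beaker (array([0.71848195, 0.28221666, 0.03310794]), np.float64(0.0015318590857224743))
pump_bottle (array([ 0.53622303, -0.3703982 ,  0.0619857 ]), np.float64(0.0007321331053659547))
roller_center in tray [-0.0002 -0.0006]
disc_center in tray [ 0.0013 -0.0809]
cap_center in tray [-0.0003  0.0822]
```

```bash
cat > ov.py <<'E'
from fit import *
import pickle,sys
P=pickle.load(open("P.pkl","rb"))
def overlay(im,n,items,crop,sc):
    x0,y0,x1,y1=crop
    o=cv2.resize(im[y0:y1,x0:x1],None,fx=sc,fy=sc,interpolation=cv2.INTER_NEAREST)
    for parts,p in items:
        for q in parts:
            uv=proj(n,q@Rz(p[2]).T+np.array([p[0],p[1],p[3] if len(p)>3 else 0]))
            h=cv2.convexHull(np.float32((uv+.5-[x0,y0])*sc-.5))
            cv2.polylines(o,[np.int32(h*8)],True,(0,255,0),1,cv2.LINE_AA,3)
    return o
E
python3 - <<'E'
from ov import *
it=[(STAND,P["stand","both"])]
a=overlay(cv2.imread("pics/scene0.png"),"scene",it,(190,155,290,235),6)
b=overlay(cv2.imread("pics/top0.png"),"top",it,(275,215,375,280),6)
cv2.imwrite("pics/o1.png",a);cv2.imwrite("pics/o2.png",b)
Y=P["tray","both"]
it=[(TRAY,Y)]
for t,r,h,z in(("roller_center",.025,.018,.038),("disc_center",.03,.007,.043),("cap_center",.022,.0235,.035)):
    it.append(([cyl(r,r,-h,h)],np.r_[P[t,"both"][:2],.2,z]))
a=overlay(cv2.imread("pics/scene0.png"),"scene",it,(320,200,460,260),4)
b=overlay(cv2.imread("pics/top0.png"),"top",it,(110,190,250,265),4)
cv2.imwrite("pics/o3.png",np.vstack([a,b]))
E
```

```text
(no output)
```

View pics/o1.png

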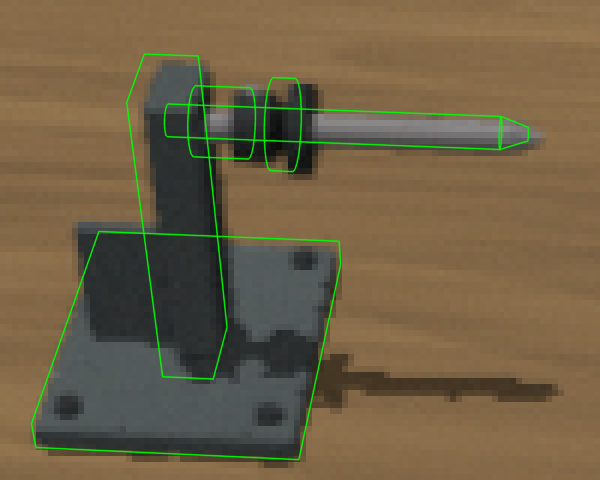

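View pics/o2.png

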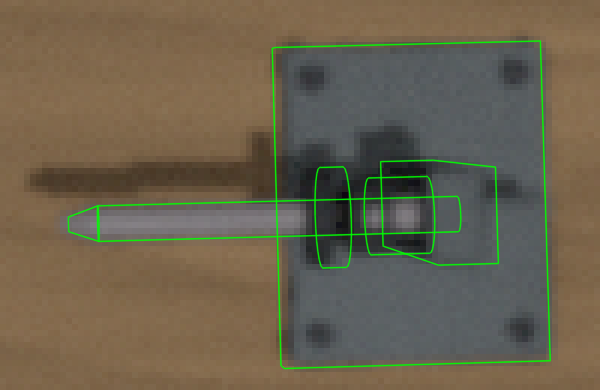

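View pics/o3.png

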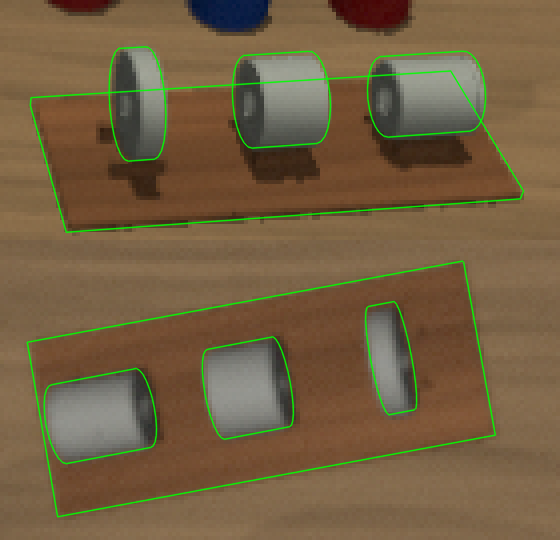

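```bash
cat > rod.py <<'E'
from ov import *
S=cv2.imread("pics/scene0.png").astype(float);T=cv2.imread("pics/top0.png").astype(float)
im={"scene":S,"top":T}
# soft coverage via R-B (wood strongly positive, grey ~0)
win={"scene":(248,165,292,190),"top":(272,240,318,262)}
W={}
for n,(x0,y0,x1,y1) in win.items():
    d=im[n][...,2]-im[n][...,0]
    sub=d[y0:y1,x0:x1]
    w=np.percentile(sub,90) if n=="scene" else np.median(sub)
    g=np.percentile(sub,3)
    print(n,"wood",w,"grey",g)
    a=np.clip((w-d)/(w-g),0,1); a[a<.2]=0
    if n=="top": pass
    W[n]=a
ROD=STAND[2:4]
def cost(p,keys=("scene","top")):
    c=0
    for n in keys:
        x0,y0,x1,y1=win[n]; c+=((render(n,ROD,p,8)-W[n])[y0:y1,x0:x1]**2).sum()
    return c
if __name__=="__main__":
    for keys in(("scene","top"),("scene",),("top",)):
        p0=P["stand","both"]+[0,.004,0]
        Sx=np.vstack([p0]+[p0+np.eye(3)[i]*[.006,.006,.04][i] for i in range(3)])
        r=minimize(cost,p0,args=(keys,),method="Nelder-Mead",options=dict(initial_simplex=Sx,xatol=5e-5,fatol=.005))
        x=r.x;print(keys,np.round(x,4),round(r.fun,2),"tip",np.round((Rz(x[2])@[0,.132,.11])+[x[0],x[1],0],4))
        if len(keys)==2: P["stand","rod"]=x
    pickle.dump(P,open("P.pkl","wb"))
    it=[(STAND[1:],P["stand","rod"])]
    a=overlay(cv2.imread("pics/scene0.png"),"scene",it,(190,155,290,235),6)
    b=overlay(cv2.imread("pics/top0.png"),"top",it,(275,235,375,265),6)
    cv2.imwrite("pics/o4.png",np.vstack([a,b])[:600])
E
python3 rod.py
```

```text
scene wood 63.0 grey 1.0
top wood 48.0 grey 0.0
('scene', 'top') [ 0.4912 -0.2142  0.0314] 28.64 tip [ 0.487  -0.0823  0.11  ]
('scene',) [ 0.4929 -0.2124  0.0321] 1.54 tip [ 0.4887 -0.0805  0.11  ]
('top',) [ 0.492  -0.215   0.0451] 14.69 tip [ 0.486  -0.0831  0.11  ]
```

View pics/o4.png

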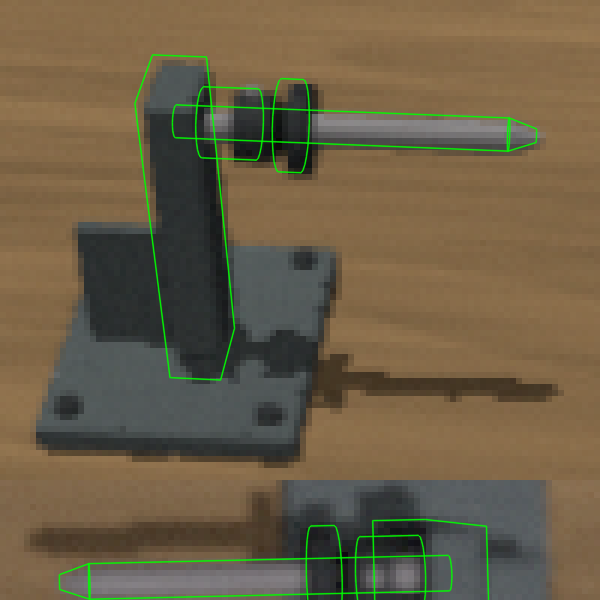

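```bash
cat > mv.py <<'E'
import sys,numpy as np
from workcell import bot
from scipy.spatial.transform import Rotation as Ro
def to(x,y,z,yaw):
    s=bot.state();R=np.array(s["tcp_rot"]);p=np.array(s["eef_pos"])
    c,q=np.cos(yaw),np.sin(yaw)
    T=np.array([[0,c,q],[0,q,-c],[-1,0,0]])
    t=R.T@(np.array([x,y,z])-p); r=Ro.from_matrix(R.T@T).as_rotvec()
    print("t=%.2f"%s["time"],"pos",np.round(p,4),"f",np.round(s["force"],2),"open",round(s["opening"],3))
    print("trans",np.round(t,4).tolist(),"dist",round(np.linalg.norm(t),3),"dr",np.round(r,4).tolist(),np.round(np.degrees(np.linalg.norm(r)),1))
if __name__=="__main__": to(*map(float,sys.argv[1:5]))
E
python3 mv.py .5364 .1628 .15 .2
```

```text
t=1.20 pos [0.1316 0.5598 0.2563] f [-1.04 -0.21 -0.09] open 0.999
trans [0.1063, -0.2938, 0.4849] dist 0.577 dr [1.14, -0.0, 0.0] 65.3
```

>>> apply_moves(
  translation=[
    [0.005, -0.02, 0.033],
    [0.01, -0.04, 0.066],
    [0.015, -0.06, 0.099],
    [0.02, -0.08, 0.132],
    [0.025, -0.1, 0.165],
  ],
  dr=[
    [0.11, 0, 0],
    [0.22, 0, 0],
    [0.33, 0, 0],
    [0.44, 0, 0],
    [0.55, 0, 0],
  ],
  grip=[0.085, 0.085, 0.085, 0.085, 0.085],
  force=50,
)

```text
time: 1.62
eef_pos: [0.2701, 0.4235, 0.2312]
tcp_rot: [[0.0, 0.707, 0.707], [0.0, 0.707, -0.707], [-1.0, 0.001, 0.0]]
force: [1.1, -0.1, -0.4]
opening: 0.991
```

```bash
python3 mv.py .5364 .1628 .15 .2
```

```text
t=1.62 pos [0.2701 0.4235 0.2312] f [ 1.1  -0.08 -0.38] open 0.991
trans [0.0813, 0.0039, 0.3726] dist 0.381 dr [0.5855, -0.0001, -0.0005] 33.5
```

>>> apply_moves(
  translation=[
    [0.008, 0, 0.038],
    [0.016, 0, 0.076],
    [0.024, 0, 0.114],
    [0.032, 0, 0.152],
    [0.04, 0, 0.19],
  ],
  dr=[
    [0.11, 0, 0],
    [0.22, 0, 0],
    [0.33, 0, 0],
    [0.44, 0, 0],
    [0.55, 0, 0],
  ],
  grip=[0.085, 0.085, 0.085, 0.085, 0.085],
)

```text
time: 2.03
eef_pos: [0.4054, 0.2895, 0.1912]
tcp_rot: [[0.001, 0.973, 0.232], [0.0, 0.232, -0.973], [-1.0, 0.001, -0.0]]
force: [-0.6, -0.3, -0.0]
opening: 0.995
```

```bash
python3 mv.py .5364 .1628 .13 .2
```

```text
t=2.03 pos [0.4054 0.2895 0.1912] f [-0.56 -0.27 -0.04] open 0.995
trans [0.0613, 0.0979, 0.1537] dist 0.192 dr [0.0346, -0.0003, -0.0008] 2.0
```

>>> apply_moves(
  translation=[
    [0.012, 0.02, 0.031],
    [0.024, 0.04, 0.062],
    [0.036, 0.06, 0.093],
    [0.048, 0.079, 0.124],
    [0.061, 0.098, 0.1537],
  ],
  dr=[
    [0.007, 0, 0],
    [0.014, 0, 0],
    [0.021, 0, 0],
    [0.028, 0, 0],
    [0.0346, 0, 0],
  ],
  grip=[0.085, 0.085, 0.085, 0.085, 0.085],
)

```text
time: 2.45
eef_pos: [0.5375, 0.1633, 0.13]
tcp_rot: [[0.001, 0.979, 0.203], [0.0, 0.203, -0.979], [-1.0, 0.001, -0.0]]
force: [0.2, -0.4, 0.2]
opening: 0.999
```

```bash
python3 mv.py .5364 .1628 .042 .2;python3 - <<'E'
from h import *
for n in("scene","top"):
    im=bot.grab_frame(n);cv2.imwrite(f"pics/{n}1.png",im[:,:,::-1])
a=cv2.imread("pics/scene1.png")[150:270,310:460];b=cv2.imread("pics/top1.png")[170:290,100:250]
cv2.imwrite("pics/c2.png",np.hstack([cv2.resize(a,(400,320)),cv2.resize(b,(400,320))]))
s=bot.state();p=np.array(s["eef_pos"]);R=np.array(s["tcp_rot"])
for n in("scene","top"): print(n,proj(n,[p,p+R@[.025,0,0],p+R@[.012,.057,0],p+R@[.012,-.057,0]]).round(1).tolist())
E
```

```text
t=2.45 pos [0.5375 0.1633 0.13  ] f [ 0.16 -0.43  0.24] open 0.999
trans [0.088, -0.0013, 0.0003] dist 0.088 dr [0.0046, -0.0, -0.0009] 0.3
scene [[397.2, 191.6], [394.8, 201.4], [405.8, 214.3], [387.2, 180.2]]
top [[162.3, 224.1], [165.3, 224.3], [158.7, 196.4], [168.9, 252.1]]
```

View pics/c2.png

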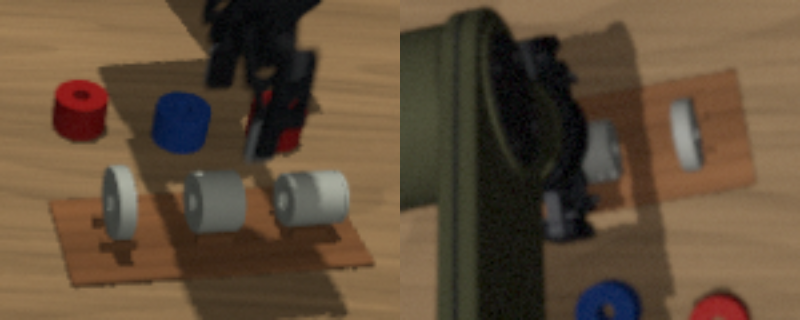

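>>> apply_moves(
  translation=[
    [0.025, -0.001, 0],
    [0.05, -0.0013, 0],
    [0.07, -0.0013, 0],
    [0.083, -0.0013, 0],
    [0.088, -0.0013, 0],
  ],
  dr=[
    [0.002, 0, 0],
    [0.0046, 0, 0],
    [0.0046, 0, 0],
    [0.0046, 0, 0],
    [0.0046, 0, 0],
  ],
  grip=[0.085, 0.085, 0.085, 0.085, 0.085],
)

```text
time: 2.97
eef_pos: [0.5329, 0.1648, 0.0404]
tcp_rot: [[-0.004, 0.98, 0.2], [-0.001, 0.2, -0.98], [-1.0, -0.004, -0.0]]
force: [-0.0, -0.3, 0.2]
opening: 0.993
```

>>> apply_moves(
  translation=[
    [0, 0, 0],
    [0, 0, 0],
    [0, 0, 0],
    [0, 0, 0],
    [0, 0, 0],
  ],
  dr=[
    [0, 0, 0],
    [0, 0, 0],
    [0, 0, 0],
    [0, 0, 0],
    [0, 0, 0],
  ],
  grip=[0.06, 0.04, 0.04, 0.04, 0.04],
)

```text
time: 3.38
eef_pos: [0.535, 0.165, 0.0438]
tcp_rot: [[0.001, 0.98, 0.2], [0.001, 0.2, -0.98], [-1.0, 0.002, -0.0]]
force: [-1.4, 0.6, 6.0]
opening: 0.562
```

```bash
python3 mv.py .5364 .1628 .042 .2;python3 - <<'E'
from h import *
for n in("scene","top"):
    im=bot.grab_frame(n);cv2.imwrite(f"pics/{n}2.png",im[:,:,::-1])
a=cv2.imread("pics/scene2.png")[150:270,310:460];b=cv2.imread("pics/top2.png")[170:290,100:250]
cv2.imwrite("pics/c3.png",np.hstack([cv2.resize(a,(400,320)),cv2.resize(b,(400,320))]))
print(bot.state()["opening"],bot.state()["force"])
E
```

```text
t=3.38 pos [0.535  0.165  0.0438] f [-1.41  0.64  6.04] open 0.562
trans [0.0018, 0.001, 0.0024] dist 0.003 dr [0.0009, -0.0003, -0.0016] 0.1
0.5628577664934887 [-3.40235818 -0.10239112  6.57633686]
```

View pics/c3.png

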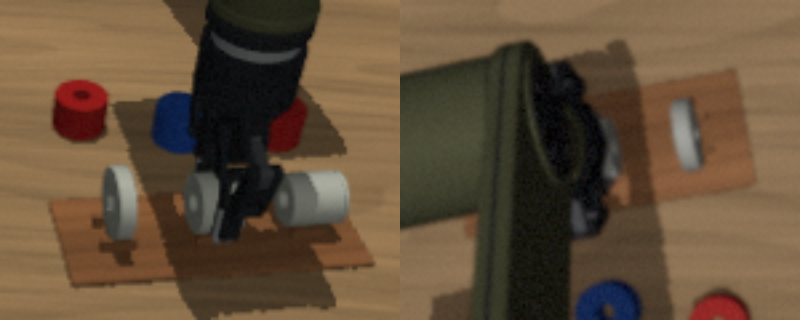

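>>> apply_moves(
  translation=[
    [-0.01, 0, 0],
    [-0.03, 0, 0],
    [-0.05, 0, 0],
    [-0.07, 0, 0],
    [-0.085, 0, 0],
  ],
  dr=[
    [0, 0, 0],
    [0, 0, 0],
    [0, 0, 0],
    [0, 0, 0],
    [0, 0, 0],
  ],
  grip=[0.04, 0.04, 0.04, 0.04, 0.04],
)

```text
time: 3.9
eef_pos: [0.5357, 0.1648, 0.1299]
tcp_rot: [[0.003, 0.98, 0.199], [0.001, 0.199, -0.98], [-1.0, 0.003, 0.0]]
force: [0.7, 1.1, -0.3]
opening: 0.562
```

```bash
python3 mv.py .486 -.0367 .117 .035
```

```text
t=3.90 pos [0.5357 0.1648 0.1299] f [ 0.66  1.09 -0.26] open 0.562
trans [0.0126, -0.089, 0.1875] dist 0.208 dr [0.1658, -0.0002, -0.0032] 9.5
```

>>> apply_moves(
  translation=[
    [0.0, -0.008, 0.015],
    [0.002, -0.02, 0.04],
    [0.004, -0.034, 0.07],
    [0.006, -0.047, 0.1],
    [0.008, -0.06, 0.126],
  ],
  dr=[
    [0.02, 0, 0],
    [0.05, 0, 0],
    [0.08, 0, 0],
    [0.11, 0, 0],
    [0.14, 0, 0],
  ],
  grip=[0.04, 0.04, 0.04, 0.04, 0.04],
)

```text
time: 4.32
eef_pos: [0.5012, 0.0278, 0.1203]
tcp_rot: [[0.002, 0.998, 0.06], [-0.001, 0.06, -0.998], [-1.0, 0.002, 0.001]]
force: [0.0, -0.1, 0.4]
opening: 0.556
```

```bash
python3 mv.py .486 -.0367 .117 .035
```

```text
t=4.32 pos [0.5012 0.0278 0.1203] f [ 0.04 -0.11  0.35] open 0.556
trans [0.0033, -0.0191, 0.0634] dist 0.066 dr [0.025, 0.0007, -0.0022] 1.4
```

>>> apply_moves(
  translation=[
    [0.001, -0.006, 0.02],
    [0.002, -0.012, 0.04],
    [0.003, -0.016, 0.053],
    [0.0033, -0.0191, 0.0625],
    [0.0033, -0.0191, 0.0625],
  ],
  dr=[
    [0.01, 0, 0],
    [0.02, 0, 0],
    [0.025, 0, 0],
    [0.025, 0, 0],
    [0.025, 0, 0],
  ],
  grip=[0.04, 0.04, 0.04, 0.04, 0.04],
)

```text
time: 4.73
eef_pos: [0.4857, -0.0359, 0.1166]
tcp_rot: [[0.001, 0.999, 0.034], [-0.001, 0.034, -0.999], [-1.0, 0.001, 0.001]]
force: [0.4, -0.2, -1.2]
opening: 0.559
```

```bash
python3 mv.py .486 -.0367 .117 .035;python3 - <<'E'
from h import *
for n in("scene","top"):
    im=bot.grab_frame(n);cv2.imwrite(f"pics/{n}3.png",im[:,:,::-1])
a=cv2.imread("pics/scene3.png")[140:220,230:330];b=cv2.imread("pics/top3.png")[210:290,240:340]
cv2.imwrite("pics/c4.png",np.hstack([cv2.resize(a,(400,320),interpolation=0),cv2.resize(b,(400,320),interpolation=0)]))
s=bot.state();print(s["eef_pos"])
E
```

```text
t=4.73 pos [ 0.4857 -0.0359  0.1166] f [ 0.42 -0.17 -1.22] open 0.559
trans [-0.0004, 0.0003, 0.0008] dist 0.001 dr [-0.001, 0.0007, -0.0008] 0.1
[ 0.48621287 -0.03427562  0.11650954]
```

View pics/c4.png

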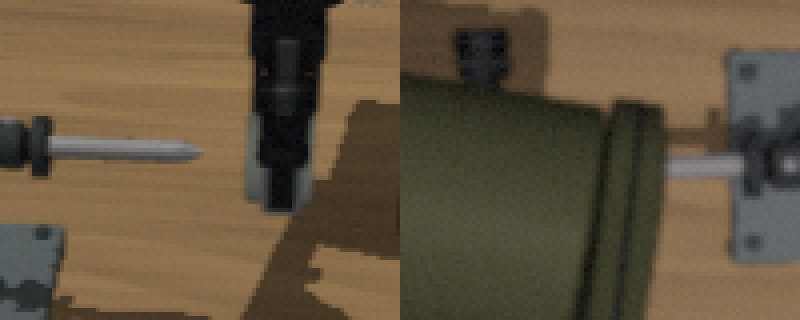

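```bash
cat >> ov.py <<'E'
def held(n_img,out,r,h,dz,dx=.0058,st=None,crop=(230,140,330,220)):
    s=bot.state();p=np.array(s["eef_pos"]);R=np.array(s["tcp_rot"])
    c=p+R@[dx,0,dz]; yaw=np.arctan2(R[1,1],R[0,1])
    im=cv2.imread(n_img)
    o=overlay(im,"scene",[([cyl(r,r,-h,h)],np.r_[c[:2],yaw,c[2]]),(STAND[2:4]+STAND[5:],P["stand","rod"] if st is None else st)],crop,6)
    cv2.imwrite(out,o); print("centre",c.round(4),"yaw",yaw)
    return c
E
python3 - <<'E'
from ov import *
held("pics/scene3.png","pics/o5.png",.025,.018,.002)
P["stand","rod"]=np.array([0.4922,-0.2135,.035]);
print(proj("scene",[[.4875,-.0817,.11]]),proj("top",[[.4875,-.0817,.11]]))
E
```

```text
centre [ 0.4863 -0.0363  0.1107] yaw 0.034872389482252596
[[279.1033763  177.27404624]] [[284.17268    251.28385715]]
```

View pics/o5.png

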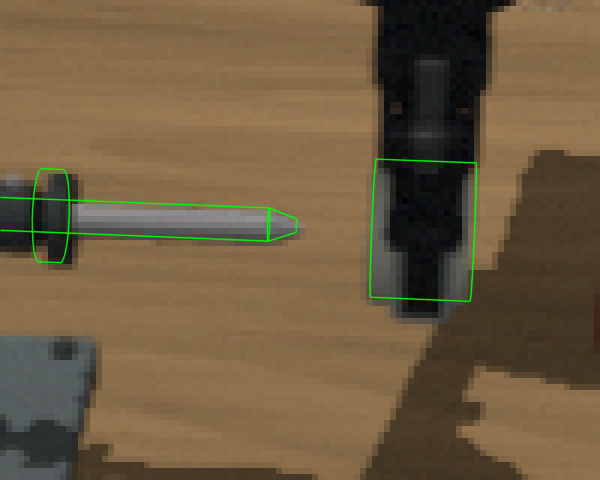

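>>> apply_moves(
  translation=[
    [0.0003, 0.0008, 0.008],
    [0.0005, 0.001, 0.016],
    [0.0005, 0.001, 0.024],
    [0.0005, 0.001, 0.03],
    [0.0005, 0.001, 0.034],
  ],
  dr=[
    [0, 0, 0],
    [0, 0, 0],
    [0, 0, 0],
    [0, 0, 0],
    [0, 0, 0],
  ],
  grip=[0.04, 0.04, 0.04, 0.04, 0.04],
)

```text
time: 5.25
eef_pos: [0.4878, -0.0687, 0.1154]
tcp_rot: [[-0.001, 0.999, 0.035], [0.001, 0.035, -0.999], [-1.0, -0.001, -0.001]]
force: [-1.6, 2.9, 0.8]
opening: 0.56
```

```bash
python3 - <<'E'
from ov import *
im=bot.grab_frame("scene");cv2.imwrite("pics/scene4.png",im[:,:,::-1])
held("pics/scene4.png","pics/o6.png",.025,.018,.002,st=np.array([.4929,-.2124,.0321]),crop=(225,140,325,220))
print(bot.state()["force"],bot.state()["eef_pos"])
E
```

```text
centre [ 0.4876 -0.0711  0.1095] yaw 0.0351357165575133
[-1.69238907 -0.65547496 -0.27401551] [ 0.48750057 -0.06913407  0.11528217]
```

View pics/o6.png

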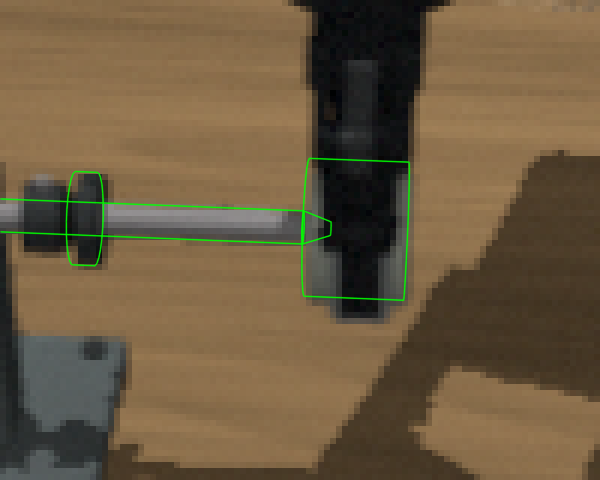

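>>> apply_moves(
  translation=[
    [0, 0, 0.004],
    [0, 0, 0.008],
    [0, 0, 0.012],
    [0, 0, 0.016],
    [0, 0, 0.02],
  ],
  dr=[
    [0, 0, 0],
    [0, 0, 0],
    [0, 0, 0],
    [0, 0, 0],
    [0, 0, 0],
  ],
  grip=[0.04, 0.04, 0.04, 0.04, 0.04],
)

```text
time: 5.72
eef_pos: [0.4868, -0.0876, 0.1152]
tcp_rot: [[-0.004, 0.999, 0.036], [0.002, 0.036, -0.999], [-1.0, -0.004, -0.002]]
force: [-4.8, 2.7, 2.1]
opening: 0.56
```

>>> apply_moves(
  translation=[
    [0, -0.001, 0.0],
    [0, -0.0012, 0.004],
    [0, -0.0012, 0.008],
    [0, -0.0012, 0.012],
    [0, -0.0012, 0.015],
  ],
  dr=[
    [0, 0, 0],
    [0, 0, 0],
    [0, 0, 0],
    [0, 0, 0],
    [0, 0, 0],
  ],
  grip=[0.04, 0.04, 0.04, 0.04, 0.04],
)

```text
time: 6.13
eef_pos: [0.4874, -0.1034, 0.1154]
tcp_rot: [[-0.001, 0.999, 0.036], [0.001, 0.036, -0.999], [-1.0, -0.001, -0.001]]
force: [-3.7, 3.0, 2.8]
opening: 0.559
```

>>> apply_moves(
  translation=[
    [-0.0004, -0.001, 0.0],
    [-0.0005, -0.001, 0.004],
    [-0.0005, -0.001, 0.008],
    [-0.0005, -0.001, 0.012],
    [-0.0005, -0.001, 0.015],
  ],
  dr=[
    [0, 0, 0],
    [0, 0, 0],
    [0, 0, 0],
    [0, 0, 0],
    [0, 0, 0],
  ],
  grip=[0.04, 0.04, 0.04, 0.04, 0.04],
)

```text
time: 6.55
eef_pos: [0.488, -0.119, 0.116]
tcp_rot: [[0.001, 0.999, 0.036], [-0.0, 0.036, -0.999], [-1.0, 0.001, 0.0]]
force: [-1.3, 1.0, -0.7]
opening: 0.561
```

>>> apply_moves(
  translation=[
    [0, -0.0003, 0.004],
    [0, -0.0003, 0.008],
    [0, -0.0003, 0.012],
    [0, -0.0003, 0.015],
    [0, -0.0003, 0.017],
  ],
  dr=[
    [0, 0, 0],
    [0, 0, 0],
    [0, 0, 0],
    [0, 0, 0],
    [0, 0, 0],
  ],
  grip=[0.04, 0.04, 0.04, 0.04, 0.04],
)

```text
time: 6.97
eef_pos: [0.4885, -0.136, 0.1162]
tcp_rot: [[0.001, 0.999, 0.036], [-0.001, 0.036, -0.999], [-1.0, 0.001, 0.001]]
force: [1.3, -0.1, -1.0]
opening: 0.559
```

```bash
python3 - <<'E'
from ov import *
im=bot.grab_frame("scene");cv2.imwrite("pics/scene5.png",im[:,:,::-1])
held("pics/scene5.png","pics/o7.png",.025,.018,.002,st=np.array([.4929,-.2124,.0321]),crop=(200,140,300,220))
print(bot.state()["force"],bot.state()["eef_pos"])
E
```

```text
centre [ 0.4885 -0.1382  0.1104] yaw 0.03543423713990858
[-0.18115198 -0.39501034 -0.56377232] [ 0.488452   -0.13618342  0.11615512]
```

View pics/o7.png

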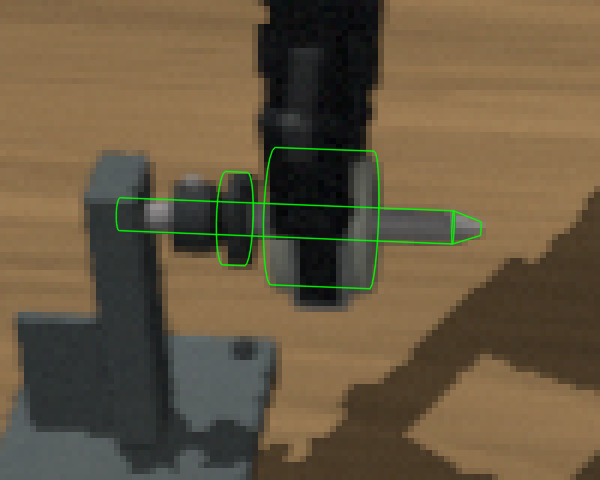

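>>> apply_moves(
  translation=[
    [0, 0, 0.001],
    [0, 0, 0.002],
    [0, 0, 0.003],
    [0, 0, 0.0035],
    [0, 0, 0.004],
  ],
  dr=[
    [0, 0, 0],
    [0, 0, 0],
    [0, 0, 0],
    [0, 0, 0],
    [0, 0, 0],
  ],
  grip=[0.04, 0.04, 0.04, 0.04, 0.04],
)

```text
time: 7.43
eef_pos: [0.4881, -0.1393, 0.116]
tcp_rot: [[0.0, 0.999, 0.036], [-0.0, 0.036, -0.999], [-1.0, 0.0, 0.0]]
force: [-0.0, -1.3, -0.9]
opening: 0.559
```

>>> apply_moves(
  translation=[
    [0, 0, 0.0004],
    [0, 0, 0.0008],
    [0, 0, 0.0012],
    [0, 0, 0.0016],
    [0, 0, 0.002],
  ],
  dr=[
    [0, 0, 0],
    [0, 0, 0],
    [0, 0, 0],
    [0, 0, 0],
    [0, 0, 0],
  ],
  grip=[0.04, 0.04, 0.04, 0.04, 0.04],
)

```text
time: 7.85
eef_pos: [0.4881, -0.1413, 0.116]
tcp_rot: [[-0.0, 0.999, 0.036], [0.0, 0.036, -0.999], [-1.0, -0.0, -0.0]]
force: [-0.2, 0.2, -1.0]
opening: 0.562
```

>>> apply_moves(
  translation=[
    [0, 0, 0.0004],
    [0, 0, 0.0008],
    [0, 0, 0.0012],
    [0, 0, 0.0016],
    [0, 0, 0.002],
  ],
  dr=[
    [0, 0, 0],
    [0, 0, 0],
    [0, 0, 0],
    [0, 0, 0],
    [0, 0, 0],
  ],
  grip=[0.04, 0.04, 0.04, 0.04, 0.04],
)

```text
time: 8.27
eef_pos: [0.4882, -0.1433, 0.116]
tcp_rot: [[0.0, 0.999, 0.036], [0.0, 0.036, -0.999], [-1.0, 0.0, -0.0]]
force: [1.1, -0.3, -0.3]
opening: 0.562
```

>>> apply_moves(
  translation=[
    [0, 0, 0.0004],
    [0, 0, 0.0008],
    [0, 0, 0.0012],
    [0, 0, 0.0016],
    [0, 0, 0.002],
  ],
  dr=[
    [0, 0, 0],
    [0, 0, 0],
    [0, 0, 0],
    [0, 0, 0],
    [0, 0, 0],
  ],
  grip=[0.04, 0.04, 0.04, 0.04, 0.04],
)

```text
time: 8.68
eef_pos: [0.4883, -0.145, 0.116]
tcp_rot: [[-0.0, 0.999, 0.036], [0.001, 0.036, -0.999], [-1.0, 0.0, -0.001]]
force: [0.9, 2.2, -0.8]
opening: 0.562
```

>>> apply_moves(
  translation=[
    [0, 0, 0.0004],
    [0, 0, 0.0008],
    [0, 0, 0.0012],
    [0, 0, 0.0012],
    [0, 0, 0.0012],
  ],
  dr=[
    [0, 0, 0],
    [0, 0, 0],
    [0, 0, 0],
    [0, 0, 0],
    [0, 0, 0],
  ],
  grip=[0.04, 0.04, 0.04, 0.04, 0.04],
)

```text
time: 9.1
eef_pos: [0.4883, -0.1457, 0.116]
tcp_rot: [[-0.0, 0.999, 0.036], [0.001, 0.036, -0.999], [-1.0, 0.0, -0.001]]
force: [1.2, 4.9, -0.8]
opening: 0.56
```

>>> apply_moves(
  translation=[
    [0, 0, 0.0005],
    [0, 0, 0.001],
    [0, 0, 0.0015],
    [0, 0, 0.002],
    [0, 0, 0.002],
  ],
  dr=[
    [0, 0, 0],
    [0, 0, 0],
    [0, 0, 0],
    [0, 0, 0],
    [0, 0, 0],
  ],
  grip=[0.04, 0.04, 0.04, 0.04, 0.04],
)

```text
time: 9.52
eef_pos: [0.4883, -0.1466, 0.116]
tcp_rot: [[-0.0, 0.999, 0.035], [0.003, 0.035, -0.999], [-1.0, -0.0, -0.003]]
force: [2.1, 9.2, 1.2]
opening: 0.562
```

Hold for half a second at about 9–10 N.

>>> apply_moves(
  translation=[
    [0, 0, 0.0002],
    [0, 0, 0.0002],
    [0, 0, 0.0002],
    [0, 0, 0.0002],
    [0, 0, 0.0002],
  ],
  dr=[
    [0, 0, 0],
    [0, 0, 0],
    [0, 0, 0],
    [0, 0, 0],
    [0, 0, 0],
  ],
  grip=[0.04, 0.04, 0.04, 0.04, 0.04],
)

```text
time: 9.93
eef_pos: [0.4883, -0.1467, 0.116]
tcp_rot: [[-0.0, 0.999, 0.035], [0.003, 0.035, -0.999], [-1.0, 0.0, -0.003]]
force: [1.4, 9.4, 0.8]
opening: 0.563
```

>>> apply_moves(
  translation=[
    [0, 0, 0],
    [0, 0, 0],
    [0, 0, 0],
    [0, 0, 0],
    [0, 0, 0],
  ],
  dr=[
    [0, 0, 0],
    [0, 0, 0],
    [0, 0, 0],
    [0, 0, 0],
    [0, 0, 0],
  ],
  grip=[0.04, 0.04, 0.04, 0.04, 0.04],
)

```text
time: 10.35
eef_pos: [0.4883, -0.1466, 0.116]
tcp_rot: [[-0.0, 0.999, 0.035], [0.003, 0.035, -0.999], [-1.0, 0.0, -0.003]]
force: [1.3, 8.6, 0.8]
opening: 0.563
```

>>> apply_moves(
  translation=[
    [0, 0, -0.001],
    [0, 0, -0.002],
    [0, 0, -0.003],
    [0, 0, -0.004],
    [0, 0, -0.0042],
  ],
  dr=[
    [0, 0, 0],
    [0, 0, 0],
    [0, 0, 0],
    [0, 0, 0],
    [0, 0, 0],
  ],
  grip=[0.04, 0.04, 0.04, 0.04, 0.04],
)

```text
time: 10.77
eef_pos: [0.4883, -0.1448, 0.116]
tcp_rot: [[0.0, 0.999, 0.036], [-0.001, 0.036, -0.999], [-1.0, -0.0, 0.001]]
force: [0.3, 1.1, -0.8]
opening: 0.559
```

>>> apply_moves(
  translation=[
    [0, 0, 0],
    [0, 0, 0],
    [0, 0, 0],
    [0, 0, 0],
    [0, 0, 0],
  ],
  dr=[
    [0, 0, 0],
    [0, 0, 0],
    [0, 0, 0],
    [0, 0, 0],
    [0, 0, 0],
  ],
  grip=[0.055, 0.06, 0.07, 0.085, 0.085],
)

```text
time: 11.18
eef_pos: [0.4883, -0.1448, 0.1161]
tcp_rot: [[0.0, 0.999, 0.036], [-0.0, 0.036, -0.999], [-1.0, 0.0, 0.0]]
force: [-0.4, 1.1, 0.5]
opening: 0.996
```

```bash
python3 mv.py .5532 .0842 .16 .2; python3 - <<'E'
from ov import *
im=bot.grab_frame("scene");cv2.imwrite("pics/scene6.png",im[:,:,::-1])
cv2.imwrite("pics/o8.png",cv2.resize(im[140:220,200:300,::-1],(600,480),interpolation=0))
print(bot.state()["force"],bot.state()["eef_pos"],bot.state()["opening"])
E
```

```text
t=11.18 pos [ 0.4883 -0.1448  0.1161] f [-0.36  1.08  0.55] open 0.996
trans [-0.044, 0.073, -0.2265] dist 0.242 dr [-0.1644, 0.0004, -0.0002] 9.4
[ 0.83494497 -0.60252826 -0.7148523 ] [ 0.48829124 -0.14467165  0.11605743] 0.9942723823083102
```

View pics/o8.png

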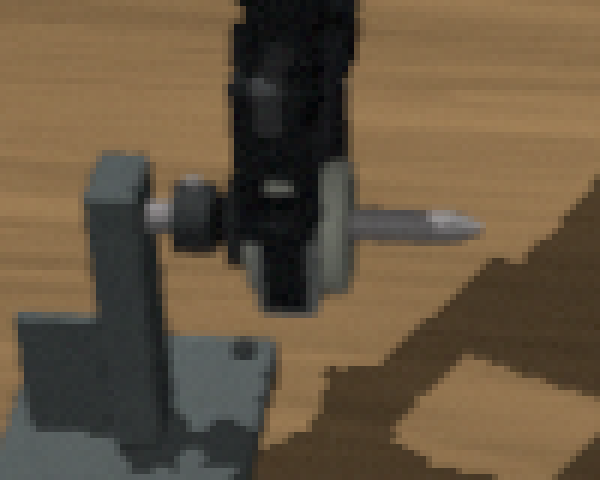

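>>> apply_moves(
  translation=[
    [-0.01, 0, 0],
    [-0.03, 0, 0],
    [-0.05, 0, 0],
    [-0.07, 0.003, -0.01],
    [-0.08, 0.012, -0.04],
  ],
  dr=[
    [0, 0, 0],
    [0, 0, 0],
    [0, 0, 0],
    [-0.01, 0, 0],
    [-0.03, 0, 0],
  ],
  grip=[0.085, 0.085, 0.085, 0.085, 0.085],
)

```text
time: 11.65
eef_pos: [0.5, -0.1068, 0.1992]
tcp_rot: [[0.004, 0.998, 0.063], [-0.003, 0.063, -0.998], [-1.0, 0.004, 0.004]]
force: [1.3, -0.2, 0.5]
opening: 0.998
```

```bash
python3 mv.py .5532 .0842 .15 .2
```

```text
t=11.65 pos [ 0.5    -0.1068  0.1992] f [ 1.34 -0.18  0.51] open 0.998
trans [0.0487, 0.0649, -0.1875] dist 0.204 dr [-0.1371, 0.0039, -0.0036] 7.9
```

>>> apply_moves(
  translation=[
    [0.006, 0.012, -0.035],
    [0.016, 0.026, -0.075],
    [0.026, 0.04, -0.115],
    [0.036, 0.053, -0.152],
    [0.044, 0.0649, -0.1875],
  ],
  dr=[
    [-0.025, 0, 0],
    [-0.055, 0, 0],
    [-0.085, 0, 0],
    [-0.115, 0, 0],
    [-0.137, 0, 0],
  ],
  grip=[0.085, 0.085, 0.085, 0.085, 0.085],
)

```text
time: 12.07
eef_pos: [0.5516, 0.0891, 0.1525]
tcp_rot: [[0.001, 0.979, 0.203], [-0.0, 0.203, -0.979], [-1.0, 0.001, 0.0]]
force: [1.1, 0.7, 0.4]
opening: 0.999
```

```bash
python3 mv.py .5533 .0843 .048 .2; python3 - <<'E'
from h import *
for n in("scene",):
    im=bot.grab_frame(n);cv2.imwrite(f"pics/{n}7.png",im[:,:,::-1])
a=cv2.imread("pics/scene7.png")[130:250,210:410]
cv2.imwrite("pics/c7.png",cv2.resize(a,(800,480),interpolation=2))
E
python3 mv.py .5533 .0843 .048 .2
```

```text
t=12.07 pos [0.5516 0.0891 0.1525] f [1.06 0.7  0.39] open 0.999
trans [0.1045, 0.0005, 0.005] dist 0.105 dr [0.004, 0.0002, -0.001] 0.2
t=12.12 pos [0.5532 0.0961 0.1511] f [ 2.94  5.32 -0.45] open 0.995
trans [0.103, -0.0026, 0.0121] dist 0.104 dr [0.0073, -0.0053, -0.0029] 0.5
```

View pics/c7.png

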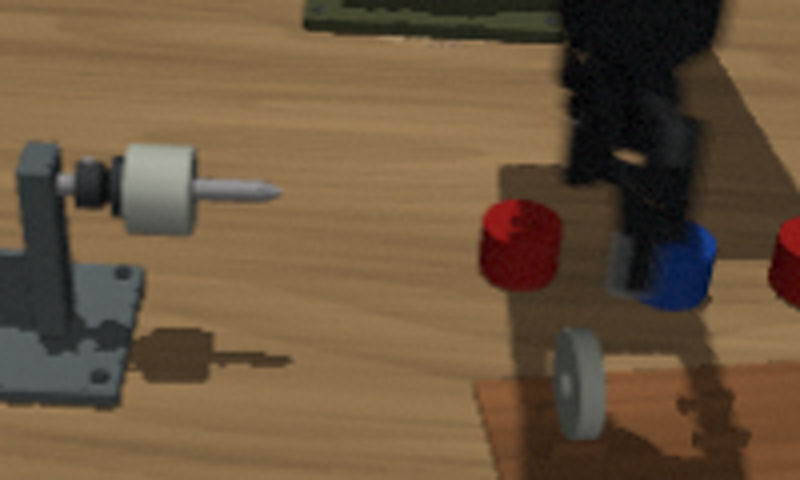

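>>> apply_moves(
  translation=[
    [0.01, 0, 0],
    [0.02, 0, 0],
    [0.03, 0, 0],
    [0.03, 0, 0],
    [0.03, 0, 0],
  ],
  dr=[
    [0.004, 0, 0],
    [0.004, 0, 0],
    [0.004, 0, 0],
    [0.004, 0, 0],
    [0.004, 0, 0],
  ],
  grip=[0.085, 0.085, 0.085, 0.085, 0.085],
)

```text
time: 12.53
eef_pos: [0.5501, 0.0857, 0.1211]
tcp_rot: [[-0.003, 0.981, 0.195], [-0.0, 0.195, -0.981], [-1.0, -0.003, -0.0]]
force: [0.0, 0.6, 0.6]
opening: 1.0
```

```bash
python3 mv.py .5533 .0843 .048 .2
```

```text
t=12.53 pos [0.5501 0.0857 0.1211] f [0.04 0.61 0.55] open 1.0
trans [0.0731, 0.003, 0.002] dist 0.073 dr [-0.0033, -0.0001, 0.0026] 0.2
```

>>> apply_moves(
  translation=[
    [0.02, 0.003, 0.002],
    [0.045, 0.003, 0.002],
    [0.062, 0.003, 0.002],
    [0.07, 0.003, 0.002],
    [0.073, 0.003, 0.002],
  ],
  dr=[
    [-0.003, 0, 0],
    [-0.003, 0, 0],
    [-0.003, 0, 0],
    [-0.003, 0, 0],
    [-0.003, 0, 0],
  ],
  grip=[0.085, 0.085, 0.085, 0.085, 0.085],
)

```text
time: 12.95
eef_pos: [0.5538, 0.0848, 0.048]
tcp_rot: [[-0.002, 0.98, 0.199], [-0.0, 0.199, -0.98], [-1.0, -0.002, -0.0]]
force: [-0.8, -0.1, -0.3]
opening: 0.995
```

>>> apply_moves(
  translation=[
    [0, 0, 0],
    [0, 0, 0],
    [0, 0, 0],
    [0, 0, 0],
    [0, 0, 0],
  ],
  dr=[
    [0, 0, 0],
    [0, 0, 0],
    [0, 0, 0],
    [0, 0, 0],
    [0, 0, 0],
  ],
  grip=[0.085, 0.085, 0.085, 0.085, 0.085],
)

```text
time: 13.37
eef_pos: [0.5552, 0.086, 0.0499]
tcp_rot: [[0.002, 0.98, 0.201], [0.0, 0.201, -0.98], [-1.0, 0.002, 0.0]]
force: [0.6, -0.5, 0.4]
opening: 0.995
```

```bash
python3 mv.py .5533 .0843 .048 .2; python3 - <<'E'
from h import *
im=bot.grab_frame("scene");cv2.imwrite("pics/scene8.png",im[:,:,::-1])
cv2.imwrite("pics/c8.png",cv2.resize(im[180:250,320:420,::-1],(800,560),interpolation=2))
E
```

```text
t=13.37 pos [0.5552 0.086  0.0499] f [ 0.58 -0.48  0.44] open 0.995
trans [0.0019, -0.0022, 0.0013] dist 0.003 dr [0.0019, 0.0003, -0.0018] 0.2
```

View pics/c8.png

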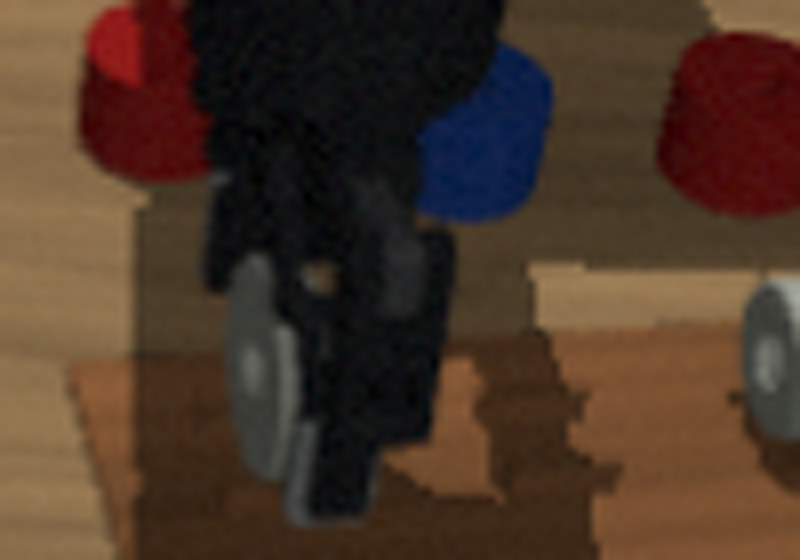

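>>> apply_moves(
  translation=[
    [0.0015, -0.0015, 0.0013],
    [0.0015, -0.0015, 0.0013],
    [0.0015, -0.0015, 0.0013],
    [0.0015, -0.0015, 0.0013],
    [0.0015, -0.0015, 0.0013],
  ],
  dr=[
    [0, 0, 0],
    [0, 0, 0],
    [0, 0, 0],
    [0, 0, 0],
    [0, 0, 0],
  ],
  grip=[0.07, 0.065, 0.06, 0.05, 0.05],
)

```text
time: 13.83
eef_pos: [0.5506, 0.0839, 0.0477]
tcp_rot: [[-0.005, 0.98, 0.201], [-0.001, 0.201, -0.98], [-1.0, -0.005, -0.0]]
force: [-5.5, -1.6, 7.6]
opening: 0.673
```

>>> apply_moves(
  translation=[
    [0, 0, 0],
    [0, 0, 0],
    [0, 0, 0],
    [0, 0, 0],
    [0, 0, 0],
  ],
  dr=[
    [0, 0, 0],
    [0, 0, 0],
    [0, 0, 0],
    [0, 0, 0],
    [0, 0, 0],
  ],
  grip=[0.05, 0.05, 0.05, 0.05, 0.05],
)

```text
time: 14.25
eef_pos: [0.5506, 0.0839, 0.0476]
tcp_rot: [[-0.005, 0.98, 0.201], [-0.001, 0.201, -0.98], [-1.0, -0.005, -0.0]]
force: [-5.4, -0.5, 7.5]
opening: 0.674
```

>>> apply_moves(
  translation=[
    [-0.01, 0, 0],
    [-0.025, 0, 0],
    [-0.045, 0, 0],
    [-0.06, 0, 0],
    [-0.07, 0, 0],
  ],
  dr=[
    [0, 0, 0],
    [0, 0, 0],
    [0, 0, 0],
    [0, 0, 0],
    [0, 0, 0],
  ],
  grip=[0.05, 0.05, 0.05, 0.05, 0.05],
)

```text
time: 14.67
eef_pos: [0.5549, 0.0845, 0.1196]
tcp_rot: [[0.004, 0.98, 0.2], [0.0, 0.2, -0.98], [-1.0, 0.004, 0.0]]
force: [-0.3, -0.6, 0.2]
opening: 0.677
```

```bash
python3 mv.py .4849 -.05 .115 .035
```

```text
t=14.67 pos [0.5549 0.0845 0.1196] f [-0.32 -0.58  0.25] open 0.677
trans [0.0043, -0.0955, 0.1178] dist 0.152 dr [0.1668, 0.0001, -0.0037] 9.6
```

>>> apply_moves(
  translation=[
    [0.001, -0.01, 0.015],
    [0.002, -0.03, 0.04],
    [0.003, -0.05, 0.065],
    [0.004, -0.066, 0.082],
    [0.0045, -0.076, 0.092],
  ],
  dr=[
    [0.03, 0, 0],
    [0.07, 0, 0],
    [0.11, 0, 0],
    [0.14, 0, 0],
    [0.1668, 0, 0],
  ],
  grip=[0.05, 0.05, 0.05, 0.05, 0.05],
)

```text
time: 15.08
eef_pos: [0.4959, -0.0227, 0.113]
tcp_rot: [[-0.001, 0.999, 0.033], [-0.001, 0.033, -0.999], [-1.0, -0.001, 0.001]]
force: [0.7, -0.1, -0.5]
opening: 0.672
```

```bash
python3 mv.py .4849 -.05 .115 .035
```

```text
t=15.08 pos [ 0.4959 -0.0227  0.113 ] f [ 0.69 -0.12 -0.55] open 0.672
trans [-0.0019, -0.0119, 0.0269] dist 0.029 dr [-0.0024, 0.0005, 0.0008] 0.1
```

>>> apply_moves(
  translation=[
    [-0.001, -0.004, 0.008],
    [-0.002, -0.008, 0.018],
    [-0.002, -0.0115, 0.0245],
    [-0.002, -0.0119, 0.0255],
    [-0.002, -0.0119, 0.0255],
  ],
  dr=[
    [-0.002, 0, 0],
    [-0.002, 0, 0],
    [-0.002, 0, 0],
    [-0.002, 0, 0],
    [-0.002, 0, 0],
  ],
  grip=[0.05, 0.05, 0.05, 0.05, 0.05],
)

```text
time: 15.5
eef_pos: [0.4868, -0.0471, 0.1152]
tcp_rot: [[0.001, 0.999, 0.037], [0.0, 0.037, -0.999], [-1.0, 0.001, -0.0]]
force: [0.5, 0.0, -0.5]
opening: 0.675
```

```bash
python3 mv.py .4849 -.05 .115 .035; python3 - <<'E'
from ov import *
im=bot.grab_frame("scene");cv2.imwrite("pics/scene9.png",im[:,:,::-1])
held("pics/scene9.png","pics/o9.png",.03,.007,.0,dx=.0048,st=np.array([.4929,-.2124,.0321]),crop=(220,135,320,215))
E
```

```text
t=15.50 pos [ 0.4868 -0.0471  0.1152] f [ 0.52  0.02 -0.48] open 0.675
trans [0.0002, -0.002, 0.0028] dist 0.003 dr [0.0017, -0.0001, -0.0008] 0.1
centre [ 0.4869 -0.0468  0.1103] yaw 0.036989263947942566
```

View pics/o9.png

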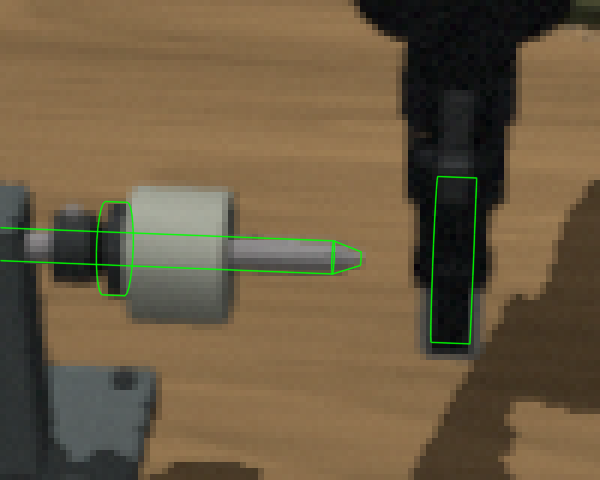

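>>> apply_moves(
  translation=[
    [0.0002, -0.0015, 0.006],
    [0.0002, -0.002, 0.014],
    [0.0002, -0.002, 0.022],
    [0.0002, -0.002, 0.029],
    [0.0002, -0.002, 0.034],
  ],
  dr=[
    [0.001, 0, 0],
    [0.001, 0, 0],
    [0.001, 0, 0],
    [0.001, 0, 0],
    [0.001, 0, 0],
  ],
  grip=[0.05, 0.05, 0.05, 0.05, 0.05],
)

```text
time: 15.97
eef_pos: [0.4859, -0.0821, 0.1148]
tcp_rot: [[0.0, 0.999, 0.036], [-0.0, 0.036, -0.999], [-1.0, 0.0, 0.0]]
force: [0.5, -0.3, 0.1]
opening: 0.671
```

>>> apply_moves(
  translation=[
    [0, 0, 0.004],
    [0, 0, 0.008],
    [0, 0, 0.012],
    [0, 0, 0.015],
    [0, 0, 0.017],
  ],
  dr=[
    [0, 0, 0],
    [0, 0, 0],
    [0, 0, 0],
    [0, 0, 0],
    [0, 0, 0],
  ],
  grip=[0.05, 0.05, 0.05, 0.05, 0.05],
)

```text
time: 16.38
eef_pos: [0.4862, -0.0984, 0.1148]
tcp_rot: [[0.0, 0.999, 0.036], [-0.0, 0.036, -0.999], [-1.0, 0.0, 0.0]]
force: [0.4, -0.5, -0.3]
opening: 0.67
```

```bash
python3 mv.py .4849 -.05 .115 .035; python3 - <<'E'
from ov import *
im=bot.grab_frame("scene");cv2.imwrite("pics/scene10.png",im[:,:,::-1])
held("pics/scene10.png","pics/o10.png",.03,.007,.0,dx=.0048,st=np.array([.4929,-.2124,.0321]),crop=(200,135,300,215))
E
```

```text
t=16.38 pos [ 0.4862 -0.0984  0.1148] f [ 0.43 -0.52 -0.33] open 0.67
trans [-0.0002, 0.0004, -0.0484] dist 0.048 dr [0.0008, 0.0, -0.0001] 0.0
centre [ 0.4863 -0.0985  0.11  ] yaw 0.03584081844268542
```

View pics/o10.png

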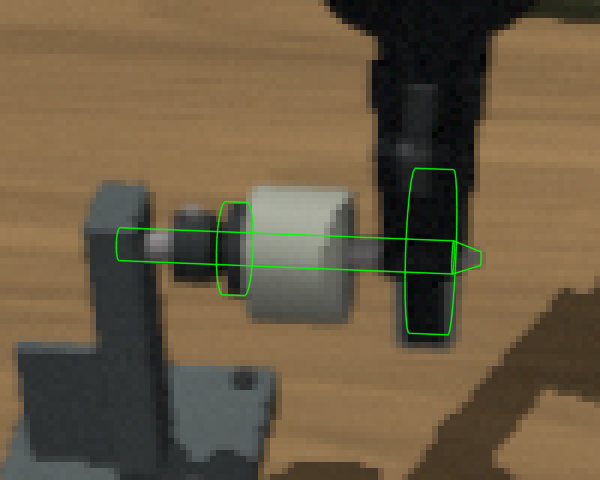

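>>> apply_moves(
  translation=[
    [0, 0, 0.004],
    [0, 0, 0.008],
    [0, 0, 0.012],
    [0, 0, 0.015],
    [0, 0, 0.016],
  ],
  dr=[
    [0, 0, 0],
    [0, 0, 0],
    [0, 0, 0],
    [0, 0, 0],
    [0, 0, 0],
  ],
  grip=[0.05, 0.05, 0.05, 0.05, 0.05],
)

```text
time: 16.85
eef_pos: [0.4869, -0.1145, 0.1148]
tcp_rot: [[0.0, 0.999, 0.036], [-0.0, 0.036, -0.999], [-1.0, 0.0, 0.0]]
force: [-0.3, 0.2, -1.1]
opening: 0.671
```

>>> apply_moves(
  translation=[
    [0, 0, 0.0006],
    [0, 0, 0.0012],
    [0, 0, 0.0018],
    [0, 0, 0.0024],
    [0, 0, 0.003],
  ],
  dr=[
    [0, 0, 0],
    [0, 0, 0],
    [0, 0, 0],
    [0, 0, 0],
    [0, 0, 0],
  ],
  grip=[0.05, 0.05, 0.05, 0.05, 0.05],
)

```text
time: 17.27
eef_pos: [0.4869, -0.1169, 0.1148]
tcp_rot: [[-0.0, 0.999, 0.036], [-0.0, 0.036, -0.999], [-1.0, -0.0, -0.0]]
force: [-0.5, -0.1, 0.1]
opening: 0.674
```

>>> apply_moves(
  translation=[
    [0, 0, 0.0004],
    [0, 0, 0.0008],
    [0, 0, 0.0012],
    [0, 0, 0.0016],
    [0, 0, 0.002],
  ],
  dr=[
    [0, 0, 0],
    [0, 0, 0],
    [0, 0, 0],
    [0, 0, 0],
    [0, 0, 0],
  ],
  grip=[0.05, 0.05, 0.05, 0.05, 0.05],
)

```text
time: 17.68
eef_pos: [0.487, -0.119, 0.1148]
tcp_rot: [[0.0, 0.999, 0.036], [-0.0, 0.036, -0.999], [-1.0, 0.0, 0.0]]
force: [0.0, -0.3, -0.4]
opening: 0.673
```

>>> apply_moves(
  translation=[
    [0, 0, 0.0004],
    [0, 0, 0.0008],
    [0, 0, 0.0012],
    [0, 0, 0.0016],
    [0, 0, 0.002],
  ],
  dr=[
    [0, 0, 0],
    [0, 0, 0],
    [0, 0, 0],
    [0, 0, 0],
    [0, 0, 0],
  ],
  grip=[0.05, 0.05, 0.05, 0.05, 0.05],
)

```text
time: 18.1
eef_pos: [0.487, -0.121, 0.1148]
tcp_rot: [[-0.0, 0.999, 0.036], [0.0, 0.036, -0.999], [-1.0, -0.0, -0.0]]
force: [0.2, -0.3, -1.1]
opening: 0.674
```

>>> apply_moves(
  translation=[
    [0, 0, 0.0004],
    [0, 0, 0.0008],
    [0, 0, 0.0012],
    [0, 0, 0.0016],
    [0, 0, 0.002],
  ],
  dr=[
    [0, 0, 0],
    [0, 0, 0],
    [0, 0, 0],
    [0, 0, 0],
    [0, 0, 0],
  ],
  grip=[0.05, 0.05, 0.05, 0.05, 0.05],
)

```text
time: 18.52
eef_pos: [0.4871, -0.123, 0.1148]
tcp_rot: [[0.0, 0.999, 0.036], [0.0, 0.036, -0.999], [-1.0, 0.0, -0.0]]
force: [0.6, 1.2, -0.6]
opening: 0.675
```

>>> apply_moves(
  translation=[
    [0, 0, 0.0004],
    [0, 0, 0.0008],
    [0, 0, 0.0012],
    [0, 0, 0.0015],
    [0, 0, 0.0015],
  ],
  dr=[
    [0, 0, 0],
    [0, 0, 0],
    [0, 0, 0],
    [0, 0, 0],
    [0, 0, 0],
  ],
  grip=[0.05, 0.05, 0.05, 0.05, 0.05],
)

```text
time: 18.93
eef_pos: [0.4872, -0.1239, 0.1148]
tcp_rot: [[0.0, 0.999, 0.036], [0.001, 0.036, -0.999], [-1.0, 0.0, -0.001]]
force: [1.2, 4.7, -0.4]
opening: 0.671
```

>>> apply_moves(
  translation=[
    [0, 0, 0.0005],
    [0, 0, 0.001],
    [0, 0, 0.0015],
    [0, 0, 0.002],
    [0, 0, 0.002],
  ],
  dr=[
    [0, 0, 0],
    [0, 0, 0],
    [0, 0, 0],
    [0, 0, 0],
    [0, 0, 0],
  ],
  grip=[0.05, 0.05, 0.05, 0.05, 0.05],
)

```text
time: 19.35
eef_pos: [0.4872, -0.1248, 0.1148]
tcp_rot: [[-0.0, 0.999, 0.035], [0.003, 0.035, -0.999], [-1.0, 0.0, -0.003]]
force: [1.5, 9.4, 0.7]
opening: 0.671
```

>>> apply_moves(
  translation=[
    [0, 0, 0.0003],
    [0, 0, 0.0003],
    [0, 0, 0.0003],
    [0, 0, 0.0003],
    [0, 0, 0.0003],
  ],
  dr=[
    [0, 0, 0],
    [0, 0, 0],
    [0, 0, 0],
    [0, 0, 0],
    [0, 0, 0],
  ],
  grip=[0.05, 0.05, 0.05, 0.05, 0.05],
)

```text
time: 19.77
eef_pos: [0.4872, -0.1249, 0.1148]
tcp_rot: [[0.0, 0.999, 0.036], [0.003, 0.036, -0.999], [-1.0, 0.0, -0.003]]
force: [2.3, 9.9, 0.5]
opening: 0.67
```

>>> apply_moves(
  translation=[
    [0, 0, 0],
    [0, 0, 0],
    [0, 0, 0],
    [0, 0, 0],
    [0, 0, 0],
  ],
  dr=[
    [0, 0, 0],
    [0, 0, 0],
    [0, 0, 0],
    [0, 0, 0],
    [0, 0, 0],
  ],
  grip=[0.05, 0.05, 0.05, 0.05, 0.05],
)

```text
time: 20.18
eef_pos: [0.4872, -0.1249, 0.1148]
tcp_rot: [[-0.0, 0.999, 0.036], [0.003, 0.036, -0.999], [-1.0, 0.0, -0.003]]
force: [2.7, 9.8, 0.0]
opening: 0.673
```

>>> apply_moves(
  translation=[
    [0, 0, -0.001],
    [0, 0, -0.002],
    [0, 0, -0.003],
    [0, 0, -0.004],
    [0, 0, -0.0042],
  ],
  dr=[
    [0, 0, 0],
    [0, 0, 0],
    [0, 0, 0],
    [0, 0, 0],
    [0, 0, 0],
  ],
  grip=[0.05, 0.05, 0.05, 0.05, 0.05],
)

```text
time: 20.6
eef_pos: [0.487, -0.1231, 0.1148]
tcp_rot: [[-0.0, 0.999, 0.036], [-0.001, 0.036, -0.999], [-1.0, -0.0, 0.001]]
force: [-0.3, -0.0, -0.8]
opening: 0.67
```

>>> apply_moves(
  translation=[
    [0, 0, 0],
    [0, 0, 0],
    [0, 0, 0],
    [0, 0, 0],
    [0, 0, 0],
  ],
  dr=[
    [0, 0, 0],
    [0, 0, 0],
    [0, 0, 0],
    [0, 0, 0],
    [0, 0, 0],
  ],
  grip=[0.063, 0.066, 0.073, 0.085, 0.085],
)

```text
time: 21.02
eef_pos: [0.4871, -0.1228, 0.1149]
tcp_rot: [[0.0, 0.999, 0.036], [-0.0, 0.036, -0.999], [-1.0, 0.0, 0.0]]
force: [0.2, 0.0, 0.8]
opening: 0.997
```

>>> apply_moves(
  translation=[
    [-0.01, 0, 0],
    [-0.03, 0, 0],
    [-0.055, 0, 0],
    [-0.075, 0.001, -0.005],
    [-0.085, 0.004, -0.03],
  ],
  dr=[
    [0, 0, 0],
    [0, 0, 0],
    [0, 0, 0],
    [-0.01, 0, 0],
    [-0.03, 0, 0],
  ],
  grip=[0.085, 0.085, 0.085, 0.085, 0.085],
)

```text
time: 21.43
eef_pos: [0.4919, -0.0952, 0.2025]
tcp_rot: [[0.005, 0.998, 0.064], [-0.003, 0.064, -0.998], [-1.0, 0.005, 0.004]]
force: [1.3, 0.2, 0.4]
opening: 0.996
```

```bash
python3 mv.py .521 .244 .15 .2
```

```text
t=21.43 pos [ 0.4919 -0.0952  0.2025] f [1.35 0.23 0.39] open 0.996
trans [0.0515, 0.0504, -0.3368] dist 0.344 dr [-0.1362, 0.004, -0.0044] 7.8
```

>>> apply_moves(
  translation=[
    [0.0, 0.005, -0.035],
    [0.0, 0.011, -0.075],
    [0.0, 0.017, -0.115],
    [0.0, 0.023, -0.152],
    [0.0, 0.028, -0.185],
  ],
  dr=[
    [-0.02, 0, 0],
    [-0.04, 0, 0],
    [-0.06, 0, 0],
    [-0.08, 0, 0],
    [-0.1, 0, 0],
  ],
  grip=[0.085, 0.085, 0.085, 0.085, 0.085],
)

```text
time: 21.85
eef_pos: [0.5057, 0.0961, 0.2]
tcp_rot: [[0.001, 0.986, 0.166], [0.0, 0.166, -0.986], [-1.0, 0.001, -0.0]]
force: [0.4, 0.1, 0.5]
opening: 0.989
```

```bash
python3 mv.py .5205 .246 .14 .2;  python3 - <<'E'
from h import *
im=bot.grab_frame("scene");cv2.imwrite("pics/scene11.png",im[:,:,::-1])
cv2.imwrite("pics/c11.png",cv2.resize(im[140:220,190:290,::-1],(600,480),interpolation=0))
E
```

```text
t=21.85 pos [0.5057 0.0961 0.2   ] f [0.36 0.1  0.5 ] open 0.989
trans [0.0601, 0.0395, -0.1453] dist 0.162 dr [-0.0328, -0.0002, -0.0006] 1.9
```

View pics/c11.png

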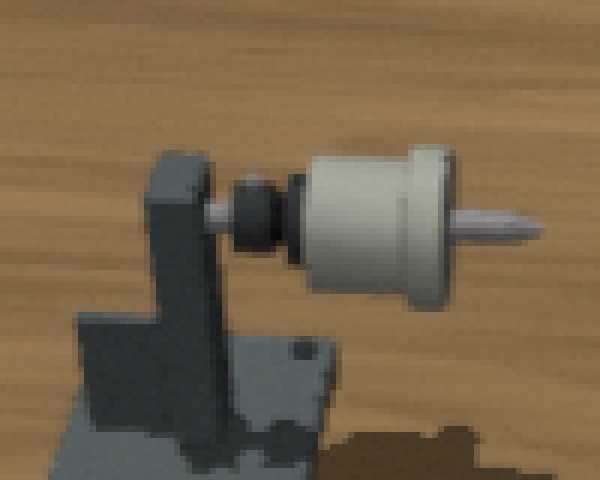

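>>> apply_moves(
  translation=[
    [0.012, 0.01, -0.036],
    [0.026, 0.02, -0.075],
    [0.04, 0.03, -0.11],
    [0.05, 0.037, -0.135],
    [0.055, 0.0395, -0.143],
  ],
  dr=[
    [-0.01, 0, 0],
    [-0.02, 0, 0],
    [-0.03, 0, 0],
    [-0.033, 0, 0],
    [-0.033, 0, 0],
  ],
  grip=[0.085, 0.085, 0.085, 0.085, 0.085],
)

```text
time: 22.32
eef_pos: [0.5209, 0.245, 0.1433]
tcp_rot: [[-0.001, 0.98, 0.201], [0.001, 0.201, -0.98], [-1.0, -0.001, -0.001]]
force: [0.1, -0.7, -0.5]
opening: 0.996
```

>>> apply_moves(
  translation=[
    [0.01, 0, 0],
    [0.02, 0, 0],
    [0.03, 0, 0],
    [0.035, 0, 0],
    [0.035, 0, 0],
  ],
  dr=[
    [0, 0, 0],
    [0, 0, 0],
    [0, 0, 0],
    [0, 0, 0],
    [0, 0, 0],
  ],
  grip=[0.085, 0.085, 0.085, 0.085, 0.085],
)

```text
time: 22.73
eef_pos: [0.52, 0.2396, 0.1083]
tcp_rot: [[-0.003, 0.981, 0.196], [-0.001, 0.196, -0.981], [-1.0, -0.003, 0.001]]
force: [-0.5, -0.3, 0.7]
opening: 0.995
```

```bash
python3 mv.py .5205 .246 .041 .2
```

```text
t=22.73 pos [0.52   0.2396 0.1083] f [-0.46 -0.27  0.68] open 0.995
trans [0.0673, 0.002, -0.0062] dist 0.068 dr [-0.0029, 0.0008, 0.0033] 0.3
```

>>> apply_moves(
  translation=[
    [0.01, 0.001, -0.003],
    [0.02, 0.001, -0.003],
    [0.03, 0.001, -0.003],
    [0.03, 0.001, -0.003],
    [0.03, 0.001, -0.003],
  ],
  dr=[
    [-0.003, 0, 0],
    [-0.003, 0, 0],
    [-0.003, 0, 0],
    [-0.003, 0, 0],
    [-0.003, 0, 0],
  ],
  grip=[0.085, 0.085, 0.085, 0.085, 0.085],
)

```text
time: 23.15
eef_pos: [0.5207, 0.2444, 0.0788]
tcp_rot: [[-0.002, 0.98, 0.201], [-0.001, 0.201, -0.98], [-1.0, -0.002, 0.0]]
force: [1.3, -0.6, 0.7]
opening: 0.998
```

```bash
python3 mv.py .5205 .246 .041 .2
```

```text
t=23.15 pos [0.5207 0.2444 0.0788] f [ 1.27 -0.64  0.71] open 0.998
trans [0.0378, 0.0002, -0.0017] dist 0.038 dr [0.002, 0.0004, 0.0021] 0.2
```

>>> apply_moves(
  translation=[
    [0.01, 0, -0.001],
    [0.02, 0, -0.0015],
    [0.03, 0, -0.0015],
    [0.036, 0, -0.0015],
    [0.0375, 0, -0.0015],
  ],
  dr=[
    [0, 0, 0],
    [0, 0, 0],
    [0, 0, 0],
    [0, 0, 0],
    [0, 0, 0],
  ],
  grip=[0.085, 0.085, 0.085, 0.085, 0.085],
)

```text
time: 23.57
eef_pos: [0.52, 0.2458, 0.0405]
tcp_rot: [[-0.003, 0.98, 0.201], [-0.001, 0.201, -0.98], [-1.0, -0.003, 0.001]]
force: [-0.4, -0.0, -0.6]
opening: 0.995
```

>>> apply_moves(
  translation=[
    [0, 0, 0],
    [0, 0, 0],
    [0, 0, 0],
    [0, 0, 0],
    [0, 0, 0],
  ],
  dr=[
    [0, 0, 0],
    [0, 0, 0],
    [0, 0, 0],
    [0, 0, 0],
    [0, 0, 0],
  ],
  grip=[0.085, 0.08, 0.07, 0.06, 0.055],
)

```text
time: 23.98
eef_pos: [0.5215, 0.2463, 0.0428]
tcp_rot: [[0.001, 0.98, 0.201], [0.0, 0.201, -0.98], [-1.0, 0.001, -0.0]]
force: [-0.2, 0.9, 0.5]
opening: 0.648
```

>>> apply_moves(
  translation=[
    [0, 0, 0],
    [0, 0, 0],
    [0, 0, 0],
    [0, 0, 0],
    [0, 0, 0],
  ],
  dr=[
    [0, 0, 0],
    [0, 0, 0],
    [0, 0, 0],
    [0, 0, 0],
    [0, 0, 0],
  ],
  grip=[0.048, 0.042, 0.036, 0.034, 0.034],
)

```text
time: 24.4
eef_pos: [0.5192, 0.2457, 0.0429]
tcp_rot: [[-0.003, 0.98, 0.2], [-0.001, 0.2, -0.98], [-1.0, -0.003, 0.0]]
force: [-4.9, -1.7, 7.4]
opening: 0.496
```

```bash
python3 mv.py .5205 .246 .041 .2; python3 - <<'E'
from ov import *
im=bot.grab_frame("scene");cv2.imwrite("pics/scene12.png",im[:,:,::-1])
o=overlay(im[:,:,::-1].copy(),"scene",[([cyl(.022,.022,-.0235,.0235)],np.r_[.5225,.2442,.2,.035])],(370,180,470,260),6)
cv2.imwrite("pics/c12.png",o)
E
```

```text
t=24.40 pos [0.5192 0.2457 0.0429] f [-4.94 -1.74  7.39] open 0.496
trans [0.0019, 0.0014, -0.0] dist 0.002 dr [0.0019, 0.0002, 0.0033] 0.2
```

View pics/c12.png

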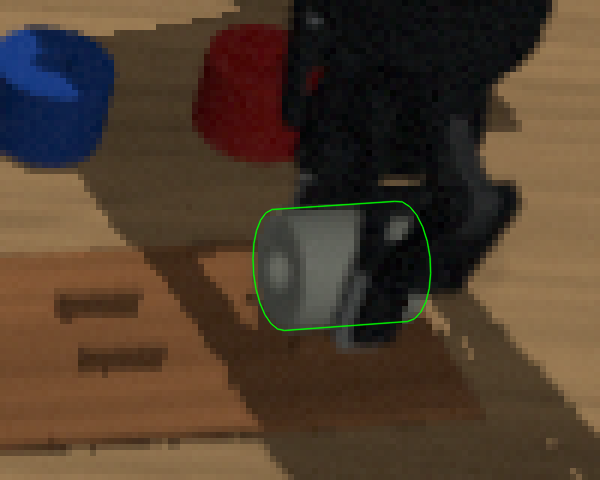

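>>> apply_moves(
  translation=[
    [-0.01, 0, 0],
    [-0.025, 0, 0],
    [-0.045, 0, 0],
    [-0.065, 0, 0],
    [-0.08, 0, 0.005],
  ],
  dr=[
    [0, 0, 0],
    [0, 0, 0],
    [0, 0, 0],
    [0, 0, 0],
    [0, 0, 0],
  ],
  grip=[0.034, 0.034, 0.034, 0.034, 0.034],
)

```text
time: 24.87
eef_pos: [0.5231, 0.2422, 0.1245]
tcp_rot: [[0.003, 0.98, 0.201], [0.001, 0.201, -0.98], [-1.0, 0.003, -0.001]]
force: [0.8, -0.1, -0.5]
opening: 0.491
```

```bash
python3 mv.py .4839 -.03 .118 .036
```

```text
t=24.87 pos [0.5231 0.2422 0.1245] f [ 0.82 -0.11 -0.46] open 0.491
trans [0.0061, -0.0931, 0.2587] dist 0.275 dr [0.1665, -0.0011, -0.0028] 9.5
```

>>> apply_moves(
  translation=[
    [0.0, -0.006, 0.015],
    [0.001, -0.016, 0.045],
    [0.002, -0.028, 0.08],
    [0.003, -0.04, 0.113],
    [0.004, -0.051, 0.143],
  ],
  dr=[
    [0.015, 0, 0],
    [0.04, 0, 0],
    [0.065, 0, 0],
    [0.09, 0, 0],
    [0.11, 0, 0],
  ],
  grip=[0.034, 0.034, 0.034, 0.034, 0.034],
)

```text
time: 25.28
eef_pos: [0.4994, 0.0885, 0.1178]
tcp_rot: [[-0.001, 0.996, 0.09], [-0.001, 0.09, -0.996], [-1.0, -0.001, 0.001]]
force: [0.7, -0.3, -0.2]
opening: 0.492
```

```bash
python3 mv.py .4839 -.03 .118 .036
```

```text
t=25.28 pos [0.4994 0.0885 0.1178] f [ 0.75 -0.28 -0.21] open 0.492
trans [-0.0001, -0.0261, 0.1166] dist 0.119 dr [0.0546, 0.0008, 0.0011] 3.1
```

>>> apply_moves(
  translation=[
    [0.0, -0.006, 0.028],
    [0.0, -0.013, 0.058],
    [0.0, -0.019, 0.085],
    [0.0, -0.023, 0.1],
    [0.0, -0.024, 0.107],
  ],
  dr=[
    [0.015, 0, 0],
    [0.03, 0, 0],
    [0.045, 0, 0],
    [0.052, 0, 0],
    [0.054, 0, 0],
  ],
  grip=[0.034, 0.034, 0.034, 0.034, 0.034],
)

```text
time: 25.7
eef_pos: [0.4851, -0.0206, 0.1178]
tcp_rot: [[-0.002, 0.999, 0.034], [-0.001, 0.034, -0.999], [-1.0, -0.002, 0.001]]
force: [-0.2, -0.9, -0.6]
opening: 0.489
```

>>> apply_moves(
  translation=[
    [0, 0, 0],
    [0, 0, 0],
    [0, 0, 0],
    [0, 0, 0],
    [0, 0, 0],
  ],
  dr=[
    [0, 0, 0],
    [0, 0, 0],
    [0, 0, 0],
    [0, 0, 0],
    [0, 0, 0],
  ],
  grip=[0.034, 0.034, 0.034, 0.034, 0.034],
)

```text
time: 26.12
eef_pos: [0.4869, -0.0168, 0.1182]
tcp_rot: [[-0.0, 0.999, 0.04], [0.0, 0.04, -0.999], [-1.0, -0.0, -0.0]]
force: [-0.8, 0.8, 0.0]
opening: 0.49
```

```bash
python3 mv.py .4839 -.0355 .118 .036; python3 - <<'E'
from ov import *
im=bot.grab_frame("scene");cv2.imwrite("pics/scene13.png",im[:,:,::-1])
held("pics/scene13.png","pics/o13.png",.022,.0235,.0015,dx=.0079,st=np.array([.4929,-.2124,.0321]),crop=(225,135,325,215))
E
```

```text
t=26.12 pos [ 0.4869 -0.0168  0.1182] f [-0.8   0.79  0.04] open 0.49
trans [0.0002, -0.0038, 0.0185] dist 0.019 dr [0.0036, -0.0002, 0.0] 0.2
centre [ 0.487  -0.0184  0.1104] yaw 0.03956715319566349
```

View pics/o13.png

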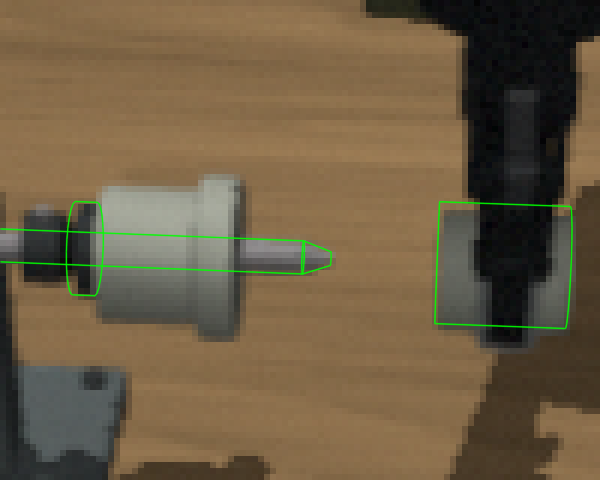

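>>> apply_moves(
  translation=[
    [-0.0003, -0.002, 0.006],
    [-0.0003, -0.0035, 0.014],
    [-0.0003, -0.0035, 0.022],
    [-0.0003, -0.0035, 0.028],
    [-0.0003, -0.0035, 0.031],
  ],
  dr=[
    [0.0036, 0, 0],
    [0.0036, 0, 0],
    [0.0036, 0, 0],
    [0.0036, 0, 0],
    [0.0036, 0, 0],
  ],
  grip=[0.034, 0.034, 0.034, 0.034, 0.034],
)

```text
time: 26.58
eef_pos: [0.4847, -0.0502, 0.1187]
tcp_rot: [[0.0, 0.999, 0.033], [-0.0, 0.033, -0.999], [-1.0, 0.0, 0.0]]
force: [-0.4, 0.1, -1.3]
opening: 0.49
```

```bash
python3 mv.py .4844 -.05 .118 .036; python3 - <<'E'
from ov import *
im=bot.grab_frame("scene");cv2.imwrite("pics/scene14.png",im[:,:,::-1])
held("pics/scene14.png","pics/o14.png",.022,.0235,.0015,dx=.0079,st=np.array([.4929,-.2124,.0321]),crop=(225,135,325,215))
print(bot.state()["eef_pos"])
E
```

```text
t=26.58 pos [ 0.4847 -0.0502  0.1187] f [-0.37  0.12 -1.28] open 0.49
trans [0.0007, -0.0003, -0.0002] dist 0.001 dr [-0.0027, 0.0004, -0.0004] 0.2
centre [ 0.4848 -0.0519  0.1108] yaw 0.03310138523710689
[ 0.48478786 -0.0503564   0.11865823]
```

View pics/o14.png

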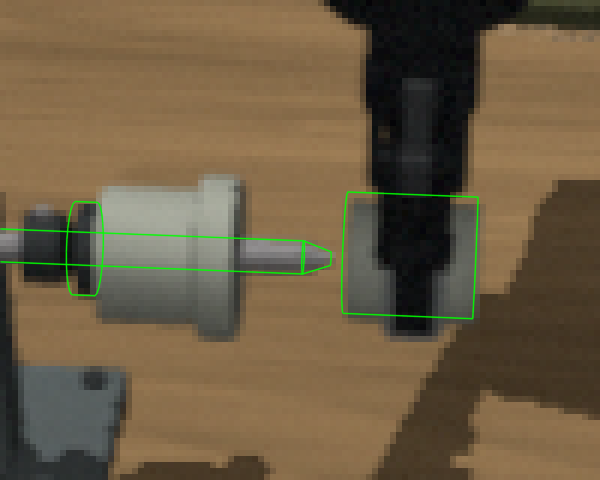

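>>> apply_moves(
  translation=[
    [0.0007, 0, 0.003],
    [0.0007, 0, 0.006],
    [0.0007, 0, 0.009],
    [0.0007, 0, 0.012],
    [0.0007, 0, 0.015],
  ],
  dr=[
    [-0.002, 0, 0],
    [-0.002, 0, 0],
    [-0.002, 0, 0],
    [-0.002, 0, 0],
    [-0.002, 0, 0],
  ],
  grip=[0.034, 0.034, 0.034, 0.034, 0.034],
)

```text
time: 27.05
eef_pos: [0.485, -0.0641, 0.1179]
tcp_rot: [[-0.0, 0.999, 0.037], [0.0, 0.037, -0.999], [-1.0, -0.0, -0.0]]
force: [0.2, 0.4, -0.1]
opening: 0.487
```

>>> apply_moves(
  translation=[
    [0, 0, 0.003],
    [0, 0, 0.006],
    [0, 0, 0.009],
    [0, 0, 0.012],
    [0, 0, 0.014],
  ],
  dr=[
    [0, 0, 0],
    [0, 0, 0],
    [0, 0, 0],
    [0, 0, 0],
    [0, 0, 0],
  ],
  grip=[0.034, 0.034, 0.034, 0.034, 0.034],
)

```text
time: 27.47
eef_pos: [0.4856, -0.0783, 0.1179]
tcp_rot: [[0.0, 0.999, 0.036], [-0.0, 0.036, -0.999], [-1.0, 0.0, 0.0]]
force: [0.0, 0.2, -1.3]
opening: 0.491
```

```bash
python3 mv.py .4844 -.05 .118 .036; python3 - <<'E'
from ov import *
im=bot.grab_frame("scene");cv2.imwrite("pics/scene15.png",im[:,:,::-1])
held("pics/scene15.png","pics/o15.png",.022,.0235,.0015,dx=.0079,st=np.array([.4929,-.2124,.0321]),crop=(210,135,310,215))
print(bot.state()["eef_pos"])
E
```

```text
t=27.47 pos [ 0.4856 -0.0783  0.1179] f [ 0.    0.19 -1.34] open 0.491
trans [-0.0001, -0.0002, -0.0283] dist 0.028 dr [0.0003, 0.0001, -0.0] 0.0
centre [ 0.4857 -0.08    0.11  ] yaw 0.03620200986413233
[ 0.48564263 -0.07849452  0.11792262]
```

View pics/o15.png

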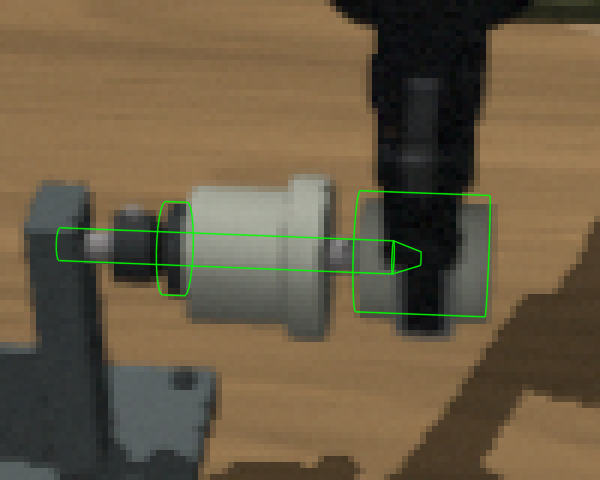

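>>> apply_moves(
  translation=[
    [0, 0, 0.002],
    [0, 0, 0.004],
    [0, 0, 0.005],
    [0, 0, 0.006],
    [0, 0, 0.0065],
  ],
  dr=[
    [0, 0, 0],
    [0, 0, 0],
    [0, 0, 0],
    [0, 0, 0],
    [0, 0, 0],
  ],
  grip=[0.034, 0.034, 0.034, 0.034, 0.034],
)

```text
time: 27.93
eef_pos: [0.4858, -0.0845, 0.1179]
tcp_rot: [[0.0, 0.999, 0.036], [-0.0, 0.036, -0.999], [-1.0, 0.0, 0.0]]
force: [-0.8, -0.3, -0.2]
opening: 0.494
```

>>> apply_moves(
  translation=[
    [0, 0, 0.0004],
    [0, 0, 0.0008],
    [0, 0, 0.0012],
    [0, 0, 0.0016],
    [0, 0, 0.002],
  ],
  dr=[
    [0, 0, 0],
    [0, 0, 0],
    [0, 0, 0],
    [0, 0, 0],
    [0, 0, 0],
  ],
  grip=[0.034, 0.034, 0.034, 0.034, 0.034],
)

```text
time: 28.35
eef_pos: [0.4858, -0.0864, 0.1179]
tcp_rot: [[-0.0, 0.999, 0.036], [0.0, 0.036, -0.999], [-1.0, -0.0, -0.0]]
force: [0.5, 0.3, -1.1]
opening: 0.49
```

>>> apply_moves(
  translation=[
    [0, 0, 0.0004],
    [0, 0, 0.0008],
    [0, 0, 0.0012],
    [0, 0, 0.0016],
    [0, 0, 0.002],
  ],
  dr=[
    [0, 0, 0],
    [0, 0, 0],
    [0, 0, 0],
    [0, 0, 0],
    [0, 0, 0],
  ],
  grip=[0.034, 0.034, 0.034, 0.034, 0.034],
)

```text
time: 28.77
eef_pos: [0.4859, -0.0884, 0.1179]
tcp_rot: [[-0.0, 0.999, 0.036], [0.0, 0.036, -0.999], [-1.0, -0.0, -0.0]]
force: [-0.8, 0.7, -0.9]
opening: 0.487
```

>>> apply_moves(
  translation=[
    [0, 0, 0.0004],
    [0, 0, 0.0008],
    [0, 0, 0.0012],
    [0, 0, 0.0016],
    [0, 0, 0.002],
  ],
  dr=[
    [0, 0, 0],
    [0, 0, 0],
    [0, 0, 0],
    [0, 0, 0],
    [0, 0, 0],
  ],
  grip=[0.034, 0.034, 0.034, 0.034, 0.034],
)

```text
time: 29.18
eef_pos: [0.486, -0.09, 0.1179]
tcp_rot: [[-0.0, 0.999, 0.036], [0.001, 0.036, -0.999], [-1.0, -0.0, -0.001]]
force: [-0.5, 2.8, -0.5]
opening: 0.49
```

Contact. Press on towards 10 N.

>>> apply_moves(
  translation=[
    [0, 0, 0.0005],
    [0, 0, 0.001],
    [0, 0, 0.0015],
    [0, 0, 0.0018],
    [0, 0, 0.0018],
  ],
  dr=[
    [0, 0, 0],
    [0, 0, 0],
    [0, 0, 0],
    [0, 0, 0],
    [0, 0, 0],
  ],
  grip=[0.034, 0.034, 0.034, 0.034, 0.034],
)

```text
time: 29.6
eef_pos: [0.486, -0.0909, 0.1179]
tcp_rot: [[-0.0, 0.999, 0.036], [0.002, 0.036, -0.999], [-1.0, -0.0, -0.002]]
force: [0.3, 6.5, 0.8]
opening: 0.486
```

>>> apply_moves(
  translation=[
    [0, 0, 0.0005],
    [0, 0, 0.001],
    [0, 0, 0.0014],
    [0, 0, 0.0014],
    [0, 0, 0.0014],
  ],
  dr=[
    [0, 0, 0],
    [0, 0, 0],
    [0, 0, 0],
    [0, 0, 0],
    [0, 0, 0],
  ],
  grip=[0.034, 0.034, 0.034, 0.034, 0.034],
)

```text
time: 30.02
eef_pos: [0.486, -0.0915, 0.1179]
tcp_rot: [[-0.0, 0.999, 0.036], [0.004, 0.036, -0.999], [-1.0, -0.0, -0.004]]
force: [0.6, 9.1, 0.5]
opening: 0.49
```

>>> apply_moves(
  translation=[
    [0, 0, 0.0003],
    [0, 0, 0.0003],
    [0, 0, 0.0003],
    [0, 0, 0.0003],
    [0, 0, 0.0003],
  ],
  dr=[
    [0, 0, 0],
    [0, 0, 0],
    [0, 0, 0],
    [0, 0, 0],
    [0, 0, 0],
  ],
  grip=[0.034, 0.034, 0.034, 0.034, 0.034],
)

```text
time: 30.43
eef_pos: [0.486, -0.0916, 0.1179]
tcp_rot: [[-0.0, 0.999, 0.036], [0.004, 0.036, -0.999], [-1.0, -0.0, -0.004]]
force: [1.0, 10.7, 1.0]
opening: 0.491
```

>>> apply_moves(
  translation=[
    [0, 0, 0],
    [0, 0, 0],
    [0, 0, 0],
    [0, 0, 0],
    [0, 0, 0],
  ],
  dr=[
    [0, 0, 0],
    [0, 0, 0],
    [0, 0, 0],
    [0, 0, 0],
    [0, 0, 0],
  ],
  grip=[0.034, 0.034, 0.034, 0.034, 0.034],
)

```text
time: 30.85
eef_pos: [0.486, -0.0916, 0.1179]
tcp_rot: [[-0.0, 0.999, 0.036], [0.004, 0.036, -0.999], [-1.0, -0.0, -0.004]]
force: [1.9, 10.2, 1.3]
opening: 0.488
```

```bash
python3 - <<'E'
from ov import *
im=bot.grab_frame("scene");cv2.imwrite("pics/scene16.png",im[:,:,::-1])
cv2.imwrite("pics/c16.png",cv2.resize(im[135:215,200:300,::-1],(600,480),interpolation=0))
E
```

```text
(no output)
```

View pics/c16.png

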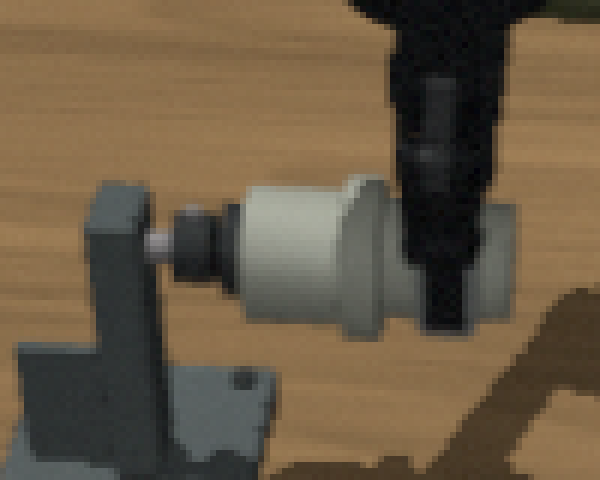

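>>> apply_moves(
  translation=[
    [0, 0, -0.001],
    [0, 0, -0.002],
    [0, 0, -0.003],
    [0, 0, -0.004],
    [0, 0, -0.0042],
  ],
  dr=[
    [0, 0, 0],
    [0, 0, 0],
    [0, 0, 0],
    [0, 0, 0],
    [0, 0, 0],
  ],
  grip=[0.034, 0.034, 0.034, 0.034, 0.034],
)

```text
time: 31.32
eef_pos: [0.486, -0.09, 0.1179]
tcp_rot: [[-0.0, 0.999, 0.037], [-0.001, 0.037, -0.999], [-1.0, -0.0, 0.001]]
force: [-0.6, -0.5, 0.9]
opening: 0.49
```

```bash
python3 - <<'E'
from ov import *
im=bot.grab_frame("scene");cv2.imwrite("pics/scene17.png",im[:,:,::-1])
cv2.imwrite("pics/c17.png",cv2.resize(im[135:215,200:300,::-1],(600,480),interpolation=0))
print(bot.state()["force"],bot.state()["eef_pos"])
E
```

```text
[-0.19110079  0.68963147 -0.79017475] [ 0.48595109 -0.09000595  0.11789683]
```

View pics/c17.png

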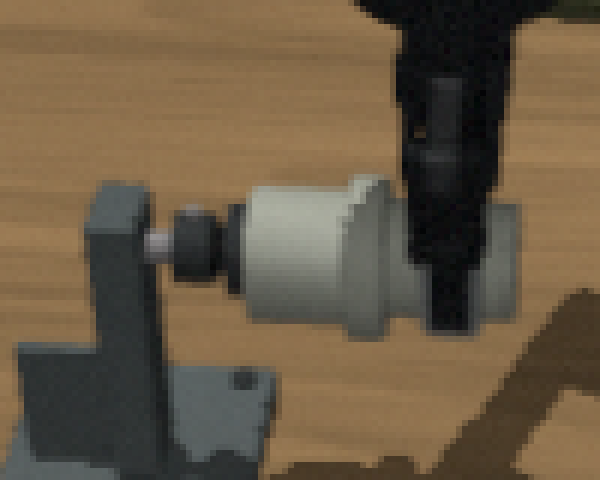

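>>> apply_moves(
  translation=[
    [0, 0, 0],
    [0, 0, 0],
    [0, 0, 0],
    [0, 0, 0],
    [0, 0, 0],
  ],
  dr=[
    [0, 0, 0],
    [0, 0, 0],
    [0, 0, 0],
    [0, 0, 0],
    [0, 0, 0],
  ],
  grip=[0.045, 0.05, 0.06, 0.075, 0.085],
)

```text
time: 31.78
eef_pos: [0.4861, -0.0899, 0.118]
tcp_rot: [[0.0, 0.999, 0.036], [-0.0, 0.036, -0.999], [-1.0, 0.0, 0.0]]
force: [-0.7, -0.0, -1.5]
opening: 0.958
```

>>> apply_moves(
  translation=[
    [-0.005, 0, 0],
    [-0.02, 0, 0],
    [-0.045, 0, 0],
    [-0.07, 0, 0],
    [-0.085, 0, -0.01],
  ],
  dr=[
    [0, 0, 0],
    [0, 0, 0],
    [0, 0, 0],
    [0, 0, 0],
    [0, 0, 0],
  ],
  grip=[0.085, 0.085, 0.085, 0.085, 0.085],
)

```text
time: 32.2
eef_pos: [0.4869, -0.081, 0.2056]
tcp_rot: [[0.004, 0.999, 0.035], [-0.002, 0.035, -0.999], [-1.0, 0.004, 0.002]]
force: [0.8, 0.2, 0.1]
opening: 0.995
```

>>> apply_moves(
  translation=[
    [-0.01, 0, -0.02],
    [-0.02, 0, -0.05],
    [-0.03, 0, -0.08],
    [-0.03, 0, -0.1],
    [-0.03, 0, -0.11],
  ],
  dr=[
    [0, 0, 0],
    [0, 0, 0],
    [0, 0, 0],
    [0, 0, 0],
    [0, 0, 0],
  ],
  grip=[0.085, 0.085, 0.085, 0.085, 0.085],
)

```text
time: 32.62
eef_pos: [0.4817, 0.0323, 0.2341]
tcp_rot: [[0.002, 0.999, 0.038], [0.001, 0.038, -0.999], [-1.0, 0.002, -0.001]]
force: [-0.4, -0.8, -0.1]
opening: 0.995
```

```bash
python3 - <<'E'
from ov import *
a=bot.grab_frame("scene");b=bot.grab_frame("top")
cv2.imwrite("pics/scene18.png",a[:,:,::-1]);cv2.imwrite("pics/top18.png",b[:,:,::-1])
A=a[:,:,::-1].copy();B=b[:,:,::-1].copy()
cv2.imwrite("pics/c18.png",np.vstack([cv2.resize(A[145:205,200:320],(720,360),interpolation=0),cv2.resize(B[230:270,260:380],(720,240),interpolation=0)]))
print(bot.state()["time"],bot.state()["force"],bot.state()["eef_pos"])
E
```

```text
32.7167 [-0.24616014 -0.50949113 -0.45936179] [0.48127336 0.03135605 0.23311301]
```

View pics/c18.png

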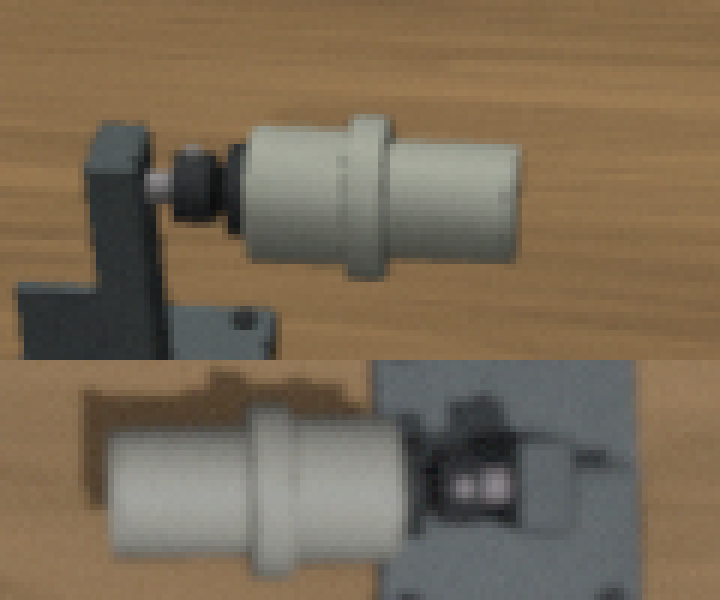

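View pics/scene18.png

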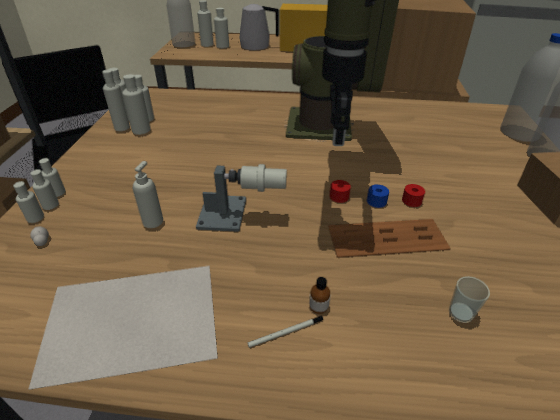

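The three parts sit flush and in line on the rod: roller, disc and cap at scene (250–286, 178). In the top view no gap shows either. The bottles and beaker are where they started, and the gripper is clear at (340, 120).

```bash
python3 - <<'E'
from workcell import bot
print(bot.sign_off()); print(bot.state()["time"])
E
```

```text
the job is handed in; nothing more can be done
None
the job is handed in; nothing more can be done
```

The roller, disc and end cap are on the rod in that order, and I handed the job in at about 32.7 s of the 72 s allowed. The hand-in gives no verdict.

- **Pressing home:** each part was pushed on until the force rose, then held for 0.8 s or more:

  | Part | Force held (N) |
  |---|---|
  | Roller | 8.6–9.4 |
  | Disc | 9.4–9.9 |
  | Cap | 9.1–10.7 |

- **Release:** before opening the jaws I backed off slowly until the push was about 1 N or less.
- **Force on the rod:** the largest sideways force I read was about 5 N, while the roller was going on. I moved the arm sideways to correct it.
- **Last pictures:** in both views the three parts sit flush and in line with no visible gap. The gripper is clear, and the bottles and beaker have not visibly moved.
- **Disagreements:** the two cameras differed by about 2–4 mm in position. I followed the scene view, then the arm position at which the roller ran freely on the rod.
- **Not measured:** I had no direct reading of the stop's travel or of the final gaps. Those rest on the forces and the pictures.

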